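# Close the sample chamber lid evenly with its four wing knobs

### The job

The lid of the round sample chamber sits loose on its springy seal; two opposite wing knobs already stand just over the lid, the other two are still up. First run those two down until they touch the lid too; then, with all four down, tighten crosswise (one knob, the one opposite, then the other two): snug each until the lid is hard on its seat and the knob turns firm, without straining any. Leave the things around it where they are.

Things in the scene. Friction and masses are not known exactly. Their poses are not given: they have to be found in the camera images.
- chamber: the round grey sample chamber, 200 mm across the foot, fixed to the bench; origin at the centre of its underside, z up. Its four knobs stand 75 mm from its axis, at 45, 135, 225 and 315 degrees (knob0 to knob3) counted from its x axis, counter-clockwise from above; so knob0 and knob2 are opposite each other, and knob1 and knob3
- lid: the round aluminium lid, 194 mm across, with a dark ring and window 82 mm across and 6 mm high in the middle; origin at the centre of its top face (66 mm above the bench at the start). It can only sink and tilt: it floats on a seal with about 1.5 N per mm and comes hard on a hidden metal seat 1.5 to 5 mm further down; how far differs from time to time and cannot be seen
- lid_top (a point): centre of the lid's top face, z along its normal
- knob0: A black wing knob at 45 degrees, opposite knob2; all four are alike. A straight bar 62 mm long, 13 mm thick, 24 mm high (x along the bar, z up) on a round foot that reaches 24 mm below the origin, which is the middle of the bar, on the screw's axis. It turns about the vertical only: clockwise from above tightens, each radian lowers it 6 mm. knob0 and knob2 start 0.2 to 0.8 mm above the lid.
- knob1: Wing knob like knob0, at 135 degrees, opposite knob3. knob1 and knob3 start 4 to 7 mm above the lid. The thread has 0.2 N m of dry friction, either way; the knob's push on the lid adds 0.006 N m per newton against tightening. While it only squeezes the seal that push is under 4 N and hardly felt. A knob stays where it is left, but springs back to about 33 N if left tighter.
- knob2: Wing knob like knob0, at 225 degrees, opposite knob0. The foot is slightly springy: once the lid is hard on its seat a knob's push grows by about 100 N per radian of its own turn (0.6 N m per radian; less per radian of the wrist, as fingers yield). Snug is 0.08 to 0.18 N m more than while running free (13 to 30 N on the lid); over 40 N it is strained.
- knob3: Wing knob like knob0, at 315 degrees, opposite knob1.
- timer: a white bench timer, 60 x 68 x 30 mm, bystander; origin under its centre
- objective_case: a round grey case with a black cap, 42 mm across and 53 mm high, bystander; origin under its centre
- blower: a red rubber blower with a black nozzle, 56 mm across and 104 mm high, bystander; origin under its centre
- petri_dish: a clear petri dish, 62 mm across and 14 mm high, bystander; origin under its centre

How it is judged:
By the outcome, as a careful person would: the job done as asked, in the order asked, and still so for the second after the job is handed in, with the robot touching nothing.
It also fails if it takes over 72 s, if anything falls off the work surface, if the arm or the gripper's body presses on something with over 40 N, if the wrist force passes 120 N, or if a joint passes its speed limit or range.

### The arm

A 6-joint arm with a two-finger parallel gripper is mounted at the origin on a cart in front of the work surface, level with it; the furniture and walls round the work are solid. World frame = base frame: x ahead of the robot, y to its left, z up, the work surface at z = 0. Lengths are in m, angles in rad, forces in N, time in s.
With the tool pointing down it reaches from about 0.35 to 0.775 m from the base axis. Payload 7.3 kg.
Tool frame: the origin (TCP) lies on the centre line of the jaws, within the pads' length; the fingertips stand 25 mm ahead of it and the grasp point (between the pads) lies 6 mm ahead of it; z points along the fingers, y is the direction in which the jaws open and shut (so a half turn about z gives the same grasp; the last joint's range is limited). The gripper opens to 92 mm and grips with 3 to 60 N. Pads are 19 mm wide; open, the fingers measure 130 mm over their backs; the gripper's body (75 mm by 190 mm) begins 47 mm behind the grasp point.
Start: joints at [-1.387, 0.342, 1.524, -0, 1.275, -0.146], TCP at [0.17, -0.497, 0.252] pointing down, gripper open.
Joint ranges: [-2.53, 2.53], [-0.77, 2.02], [0.04, 2.7], [-1, 4.14], [0.28, 2.66], [-3.11, 3.11]. Speed limits (rad/s): [2.57, 2.57, 3.14, 3.14, 3.14, 3.14].

### API

Orientations are given as [roll, pitch, yaw] about the fixed x, y, z axes, in that order (R = Rz(yaw) Ry(pitch) Rx(roll)).
In Python, from cell import telemetry, read_camera, workorder gives the robot as it stands.
- The arm moves only by the shell command python3 -m creep 'ROWS' [FORCE]. ROWS is JSON, one flat list of numbers, 5 for each row, row after row: the opening, from 0 (shut) to 1 (fully open), then the shift along the world's x, y, z in m, then the turn about the world's z in rad. A call has 1 to 12 rows; each row shifts and turns the pose as measured when the row begins; what a row does not reach is not made up. A row lasts 1/8 s, in which the tool goes at most 62.5 mm and 10.7 degrees, less where a joint would pass 70% of its speed; a pose out of reach is approached as far as the arm can. A call is refused whole if a number of a shift passes 0.0625 or a number of a turn 0.188, either way. A call with a gripper value outside its range is refused whole. The fingers move at their own pace and stop on an object; FORCE is the grip in N (left out, the last holds). Time passes only in rows, so rows that do not move let the fingers close. It gives the time, the measured TCP pose, the force and the opening at its end, in the units of the state.
- telemetry.observe(): the state, without advancing time (a new reading comes with each control period).
- read_camera(name): name is "scene" or "top" or "wrist"; returns a dict with "image" (384x512x3 uint8, red, green, blue), "fovy" (degrees; the focal length in pixels is half the picture's height over the tangent of half this angle, whatever the lens; pixels are square), "cx", "cy" (the principal point, pixels), "R" (3x3) and "t" (3): a world point X has camera coordinates R X + t. Camera axes: x right, y down, z forward; pixel columns grow to the right and rows downward; lengths in m; the calibration is good to about 2 mm. A picture is of the moment at which its call begins. There is no depth.
- workorder.hand_in(): hands the job in, once; it reports no verdict.
The state is a dict: "time": time; "qpos": joint angles; "qvel": joint speeds; "joint_efforts": joint torques, N m; "tool_pos": TCP position; "tool_rot": TCP orientation; "contact_force": force on the tool from outside, world axes, zero at the start; "torque": the same for the moment, N m; "opening": finger opening in m.
Only numpy, scipy, OpenCV 4.12 (cv2) and the standard library are available. Lean on these libraries where they do the work, as an engineer would, in place of code of your own. Each camera call takes 0.05 s, during which the arm holds its last target.

## Working session

There is one attempt and no reset: what is moved stays moved. The work goes in short steps, Python scripts to look and compute and a shell command to move; the robot and the scene stay as the last step left them, time stands still between calls to the robot, and variables do not carry over. Pictures are saved under pics/ and viewed, and the job is handed in when it is done.

```bash
mkdir -p pics; ls; python3 - <<'E'
from cell import telemetry, read_camera
import cv2
print(telemetry.observe())
for n in ("scene","top","wrist"):
    c=read_camera(n); cv2.imwrite(f"pics/a_{n}.png",c["image"][:,:,::-1]); print(n,c["fovy"],c["cx"],c["cy"],c["R"],c["t"])
E
```

```text
pics
{'time': 0.0, 'qpos': array([-1.38701350e+00,  3.42743371e-01,  1.52503062e+00, -2.09626623e-05,
        1.27539021e+00, -1.45973014e-01]), 'qvel': array([ 1.56008854e-03, -1.49079136e-03, -1.08912601e-03, -1.55656272e-04,
       -8.44860664e-05, -7.42836937e-04]), 'joint_efforts': array([ 6.68747853e-04, -4.31236446e+01, -2.44218725e+01,  7.16781802e-02,
        5.58944349e-02, -1.18532730e-04]), 'tool_pos': array([ 0.16996122, -0.49633301,  0.25102947]), 'tool_rot': array([-3.14003490e+00, -2.08758198e-04,  3.29761797e-01]), 'contact_force': array([ 0.11957467,  0.27785464, -0.39157873]), 'torque': array([-0.03951814,  0.04477981, -0.02765147]), 'opening': 0.09177929650856526}
scene 46.94042902043717 253.39500153444465 192.8312091560759 [[-0.58521357 -0.81075389  0.01425507]
 [-0.59218898  0.41530912 -0.69052918]
 [ 0.55392896 -0.41254874 -0.72316405]] [0.36133033 0.35765024 1.02790033]
top 52.401155156538714 261.45429438524127 194.20185441068728 [[-0.01453109 -0.99986825 -0.00723375]
 [-0.99247923  0.01530238 -0.12145291]
 [ 0.12154761  0.0054145  -0.99257083]] [0.05444342 0.52714886 1.33018919]
wrist 66.98271719100293 258.6026737274728 188.75151974991402 [[ 3.24008669e-01 -9.46054111e-01 -3.32864610e-05]
 [-9.15514232e-01 -3.13558108e-01  2.52021831e-01]
 [-2.38436727e-01 -8.16267840e-02 -9.67721549e-01]] [-0.52507594 -0.0306565   0.38949236]
```

View pics/a_scene.png

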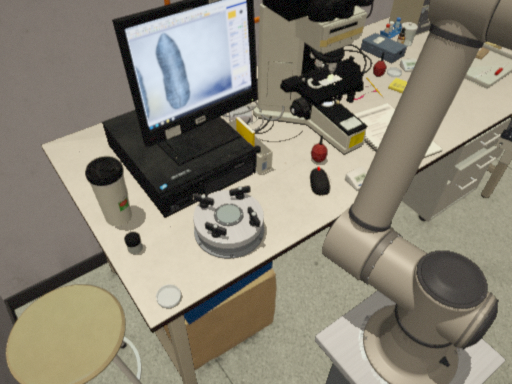

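View pics/a_top.png

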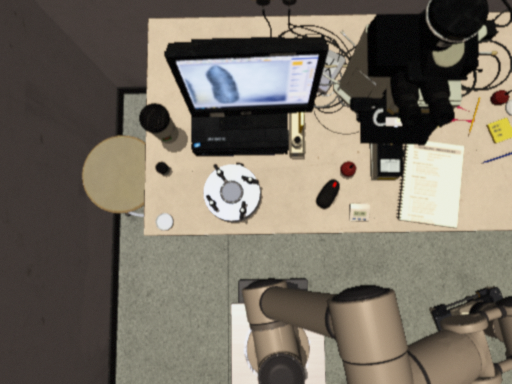

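```bash
python3 - <<'E'
import cv2
im=cv2.imread("pics/a_top.png");
c=im[60:300,130:400]; cv2.imwrite("pics/a_topz.png",cv2.resize(c,None,fx=2.4,fy=2.4,interpolation=cv2.INTER_CUBIC))
E
```

```text
(no output)
```

The scene view shows the chamber at about (228,222) with the PC box and monitor just behind it. In the top view the chamber is at about (232,192), the petri dish at (165,221) and the objective case at (163,168). Now a zoom.

```bash
cat > h.py <<'E'
import numpy as np, cv2
from cell import telemetry, read_camera
def ray(c,u,v):
    f=c["image"].shape[0]/2/np.tan(np.radians(c["fovy"])/2)
    R=np.array(c["R"]);t=np.array(c["t"])
    d=R.T@np.array([(u-c["cx"])/f,(v-c["cy"])/f,1.0]); return -R.T@t,d
def onz(c,u,v,z):
    o,d=ray(c,u,v); return o+d*(z-o[2])/d[2]
def proj(c,X):
    f=c["image"].shape[0]/2/np.tan(np.radians(c["fovy"])/2)
    p=np.array(c["R"])@np.array(X)+np.array(c["t"]); return c["cx"]+f*p[0]/p[2],c["cy"]+f*p[1]/p[2]
def st():
    s=telemetry.observe(); print(round(s["time"],3),"pos",np.round(s["tool_pos"],4),"rot",np.round(s["tool_rot"],3),"F",np.round(s["contact_force"],2),"T",np.round(s["torque"],3),"op",round(s["opening"],4),"q",np.round(s["qpos"],3)); return s
E
python3 - <<'E'
from h import *
c=read_camera("top"); im=c["image"][:,:,::-1]
cv2.imwrite("pics/b_top.png",cv2.resize(im[150:235,190:275],None,fx=7,fy=7,interpolation=cv2.INTER_CUBIC))
hsv=cv2.cvtColor(np.ascontiguousarray(im),cv2.COLOR_BGR2HSV)
g=hsv[:,:,2]; m=(g<60).astype(np.uint8); m2=np.zeros_like(m); m2[160:224,200:264]=m[160:224,200:264]
n,l,s,ce=cv2.connectedComponentsWithStats(m2)
for i in range(1,n):
    if s[i,4]<5: continue
    ys,xs=np.nonzero(l==i)
    P=np.array([onz(c,x,y,0.1)[:2] for x,y in zip(xs,ys)])
    mu=P.mean(0); w,v=np.linalg.eigh(np.cov(P.T)); print(i,s[i],ce[i],mu,np.degrees(np.arctan2(v[1,1],v[0,1])),np.sqrt(w))
c2=read_camera("scene"); im=c2["image"][:,:,::-1]
cv2.imwrite("pics/b_scene.png",cv2.resize(im[175:260,180:275],None,fx=7,fy=7,interpolation=cv2.INTER_CUBIC))
E
```

```text
1 [215 165   3   4   7] [215.71428571 166.71428571] [0.61471278 0.19799629] -150.80030016224015 [0.00164799 0.0042723 ]
2 [218 172   7   8  20] [221.35 175.05] [0.58612088 0.17916912] -146.5574929070379 [0.00387244 0.00769902]
3 [243 177  15   6  35] [249.97142857 180.17142857] [0.56731315 0.08376249] 72.60643693409179 [0.00338819 0.01570903]
4 [207 196   4   4   8] [208.5 197.5] [0.51130682 0.22197462] -144.59146683012563 [0.00161412 0.00480626]
5 [212 202   5   8  17] [214.17647059 206.        ] [0.48271911 0.20312528] -159.92568414701816 [0.00270364 0.00725685]
6 [240 202   6  18  42] [242.73809524 211.5       ] [0.46308537 0.10877468] 171.9307588883462 [0.00346553 0.01736717]
```

View pics/b_top.png

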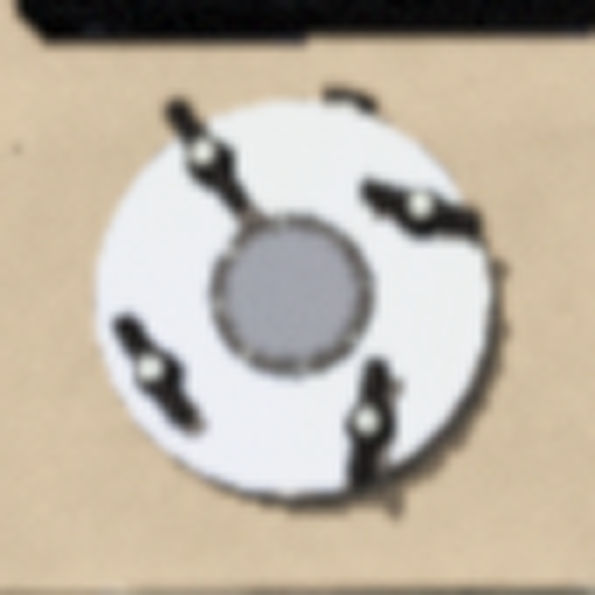

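View pics/b_scene.png

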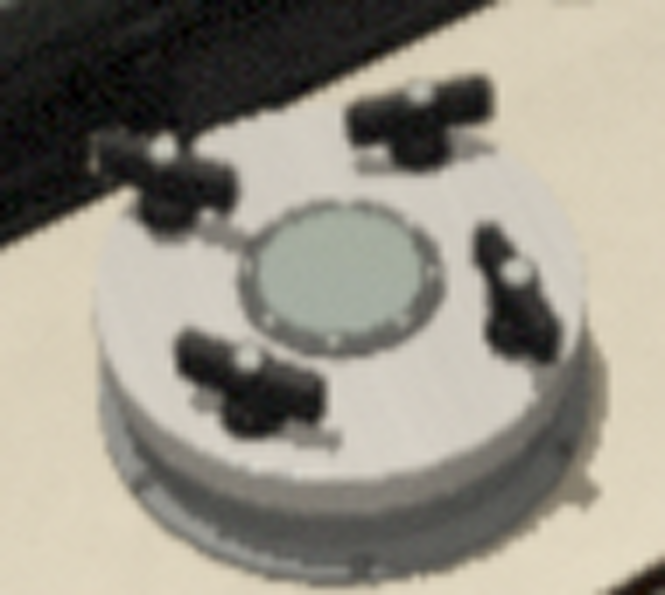

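```bash
python3 - <<'E'
from h import *
c=read_camera("top"); s=read_camera("scene")
T=[(203,152),(421,206),(152,369),(367,420)]
for z in (0.1,0.107):
    P=np.array([onz(c,190+u/7-.5+.07,150+v/7-.43,z) for u,v in T]); m=P.mean(0)
    print(z,m); 
    for p in P: d=p-m; print(np.round(p,4),np.linalg.norm(d[:2]),np.degrees(np.arctan2(d[1],d[0])))
# stereo of caps in scene: order FL(203,152)->scene left-back?, 
S=[(165,148),(421,93),(248,357),(516,270)]
def tri(c1,p1,c2,p2):
    o1,d1=ray(c1,*p1);o2,d2=ray(c2,*p2)
    A=np.stack([d1,-d2],1);k=np.linalg.lstsq(A,o2-o1,rcond=None)[0]
    a=o1+k[0]*d1;b=o2+k[1]*d2;return (a+b)/2,np.linalg.norm(a-b)
for (u,v),(a,b) in zip(T,S): print(tri(c,(190+u/7-.43,150+v/7-.43),s,(180+a/7-.43,175+b/7-.43)))
for p,q in [((287,154),(258,150)),((192,155),(178,186))]: print("box",tri(c,p,s,q))
im=s["image"][:,:,::-1]
cv2.imwrite("pics/c_scene.png",cv2.resize(im[80:260,70:290],None,fx=3.5,fy=3.5,interpolation=cv2.INTER_CUBIC))
E
```

```text
0.1 [0.53375095 0.14922403 0.1       ]
[0.599  0.1884 0.1   ] 0.07615255974780635 30.998216908152735
[0.5713 0.0846 0.1   ] 0.07475304873517954 -59.86493527020347
[0.4952 0.2127 0.1   ] 0.07426899600238439 121.25706869589087
[0.4695 0.1112 0.1   ] 0.07469244538688388 -149.36717189185765
0.107 [0.53281675 0.14862437 0.107     ]
[0.5977 0.1876 0.107 ] 0.07573763197220496 30.998216908152735
[0.5701 0.0843 0.107 ] 0.07434574638928566 -59.86493527020352
[0.4945 0.2118 0.107 ] 0.0738643310848889 121.25706869589087
[0.4689 0.1108 0.107 ] 0.0742854732467321 -149.36717189185765
(array([0.59696325, 0.18675257, 0.10726071]), np.float64(0.0021855056029704023))
(array([0.57071684, 0.08387743, 0.09936387]), np.float64(0.0019435964997052695))
(array([0.49518461, 0.2126979 , 0.09870574]), np.float64(0.0004939322673062932))
(array([0.46861452, 0.11041039, 0.10506966]), np.float64(0.0012890686651284287))
box (array([ 0.65016371, -0.03956455,  0.12104614]), np.float64(0.0018975175775331797))
box (array([0.63178149, 0.25437877, 0.16056089]), np.float64(0.03074519943497715))
```

View pics/c_scene.png

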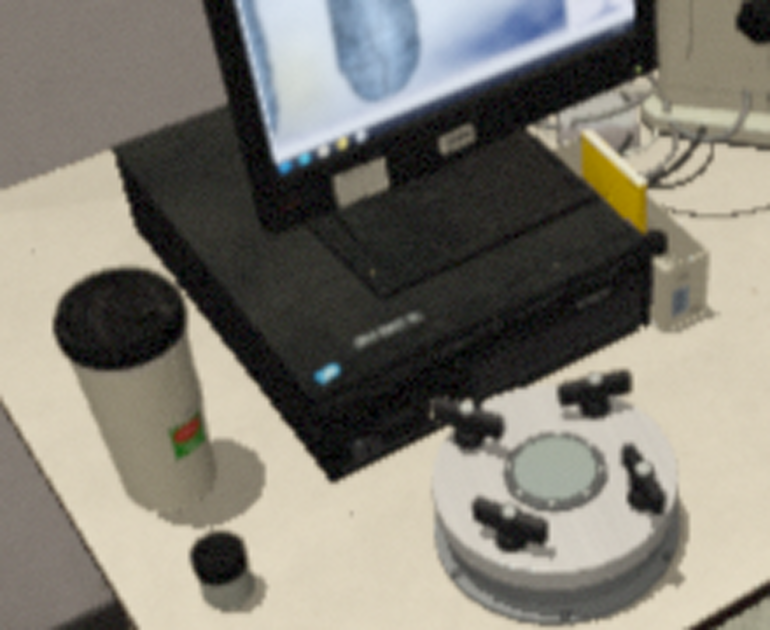

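```bash
python3 - <<'E'
from h import *
c=read_camera("top"); s=read_camera("scene")
print(onz(s,165.7,217.1,0),onz(s,70+645/3.5,80+322/3.5,0))
p=onz(s,165.7,217.1,0)
for z in (.08,.1,.12): print(proj(s,[p[0],p[1],z]), proj(c,[p[0],p[1],z]))
im=c["image"][:,:,::-1]
cv2.imwrite("pics/c_top.png",cv2.resize(im[20:240,140:340],None,fx=3,fy=3,interpolation=cv2.INTER_CUBIC))
E
```

```text
[0.67600859 0.27317957 0.        ] [ 0.68216872 -0.05027107  0.        ]
(np.float64(161.99070094728967), np.float64(198.40874432912855)) (np.float64(194.46516061833415), np.float64(150.54334441392172))
(np.float64(161.00828842660985), np.float64(193.45834174973155)) (np.float64(193.41061778115915), np.float64(149.1630792819644))
(np.float64(160.00225112069782), np.float64(188.38889325500958)) (np.float64(192.3237373647858), np.float64(147.7404882895053))
```

View pics/c_top.png

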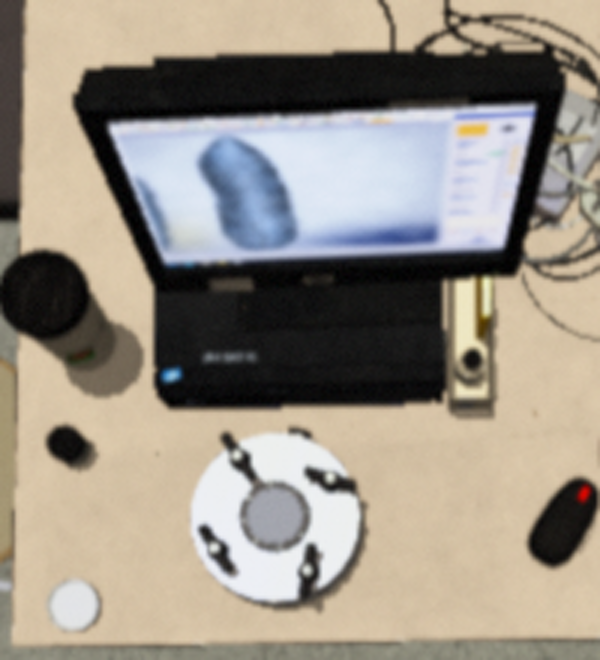

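View pics/a_wrist.png

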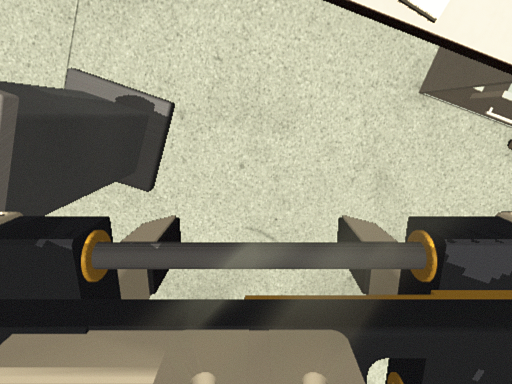

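The high pair looks to be A at about (0.597,0.187) and C at about (0.469,0.111), with B and D low. I'll go over the chamber for a close look.

```bash
python3 -m creep '[1,0.03,0.054,0,0, 1,0.03,0.054,0,0, 1,0.03,0.054,0,0, 1,0.03,0.054,0,0, 1,0.03,0.054,0,0, 1,0.03,0.054,0,0, 1,0.03,0.054,0,0, 1,0.03,0.054,0,0, 1,0.03,0.054,0,0, 1,0.03,0.054,0,0, 1,0.03,0.054,0,0]' 20; python3 - <<'E'
from h import *
st(); c=read_camera("wrist"); print(-np.array(c["R"]).T@np.array(c["t"]),np.array(c["R"])[2])
cv2.imwrite("pics/d_wrist.png",c["image"][:,:,::-1])
E
```

```text
time: 1.82
tool_pos: [0.5013, 0.1044, 0.2533]
tool_rot: [3.134, -0.007, 0.321]
contact_force: [0.6, -1.6, 0.2]
opening: 0.0918
1.825 pos [0.5013 0.1044 0.2533] rot [ 3.134 -0.007  0.321] F [ 0.62 -1.56  0.22] T [-0.055 -0.037 -0.078] op 0.0918 q [ 0.059  0.313  1.562 -0.006  1.258  1.31 ]
[0.56526308 0.12654694 0.38727425] [-0.23057482 -0.08565535 -0.96927726]
```

View pics/d_wrist.png

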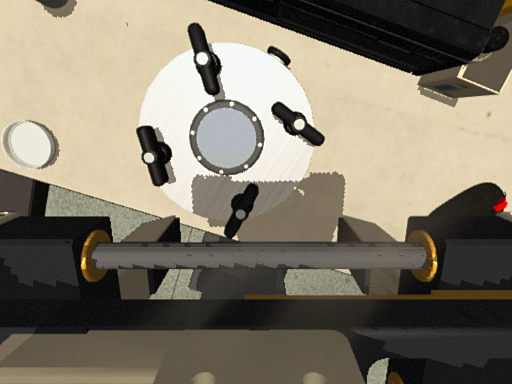

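```bash
python3 - <<'E'
from h import *
c=read_camera("wrist"); im=np.ascontiguousarray(c["image"][:,:,::-1]); g=cv2.cvtColor(im,cv2.COLOR_BGR2GRAY)
t=read_camera("top")
for n,(u,v),(a,b) in (("A",(203,59),(203,152)),("B",(300,124),(421,206)),("D",(149,157),(152,369)),("C",(240,214),(367,420))):
    # cap: bright blob near
    w=g[v-7:v+8,u-7:u+8]; ys,xs=np.nonzero(w>140)
    n2,l,s,ce=cv2.connectedComponentsWithStats((w>140).astype(np.uint8)); k=l[7,7]
    cap=ce[k]+[u-7,v-7]
    m=(g<50).astype(np.uint8); r=42; x0,y0=max(u-r,0),max(v-r,0)
    sub=m[y0:v+r,x0:u+r].copy()
    n3,l3,s3,c3=cv2.connectedComponentsWithStats(sub)
    # comp nearest
    best=min(range(1,n3),key=lambda i:np.hypot(*(c3[i]+[x0,y0]-[u,v]))-s3[i,4]*.02)
    ys,xs=np.nonzero(l3==best); P=np.array([onz(c,x+x0,y+y0,0.1)[:2] for x,y in zip(xs,ys)])
    rect=cv2.minAreaRect((P*1000).astype(np.float32)); ww,vv=np.linalg.eigh(np.cov(P.T))
    o1,d1=ray(c,*cap);o2,d2=ray(t,190+a/7-.43,150+b/7-.43)
    kk=np.linalg.lstsq(np.stack([d1,-d2],1),o2-o1,rcond=None)[0]
    X=(o1+kk[0]*d1+o2+kk[1]*d2)/2
    print(n,s[k,4],cap,onz(c,*cap,.102),"stereo",X,"rect",rect,"pca",np.degrees(np.arctan2(vv[1,1],vv[0,1])))
cv2.imwrite("pics/d2.png",cv2.resize(im[10:250,110:350],None,fx=2.5,fy=2.5,interpolation=cv2.INTER_CUBIC))
E
```

```text
A 96 [203.92708333  56.5       ] [0.60198738 0.19446628 0.102     ] stereo [0.59587792 0.18641199 0.13121531] rect ((597.7030639648438, 186.1576385498047), (62.24928283691406, 21.807767868041992), 40.870452880859375) pca -144.966825637404
B 165 [298.57575758 122.83030303] [0.57428753 0.0922673  0.102     ] stereo [0.57603553 0.08647047 0.06539284] rect ((568.4697875976562, 86.17171478271484), (59.851016998291016, 20.71906089782715), 65.48218536376953) pca 72.45948868888395
D 88 [151.01136364 154.80681818] [0.49936246 0.21907819 0.102     ] stereo [0.49709183 0.21636696 0.09899677] rect ((497.1107177734375, 208.00479125976562), (59.011558532714844, 28.87700843811035), 24.18018341064453) pca -150.41541446566907
C 225 [240. 214.] [0.46866248 0.11755844 0.102     ] stereo [0.46872622 0.11431767 0.09981923] rect ((456.837158203125, 118.20060729980469), (29.761394500732422, 88.6950912475586), 65.54379272460938) pca 165.7219206835999
```

View pics/d2.png

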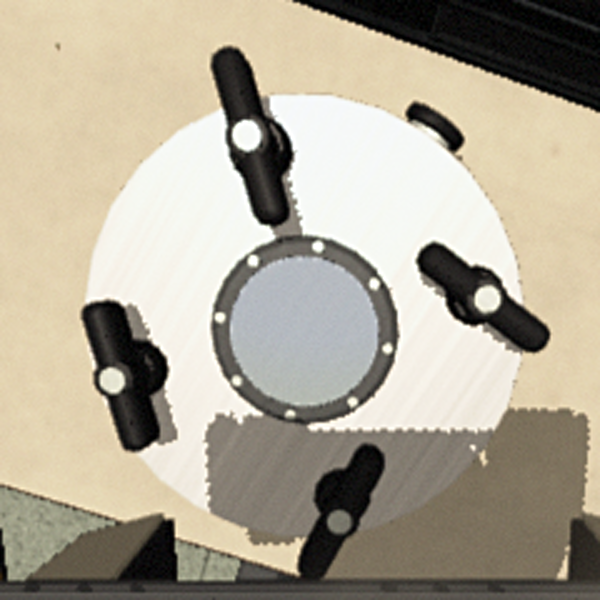

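```bash
python3 - <<'E'
from h import *
c=read_camera("wrist"); t=read_camera("top");s=read_camera("scene")
W=dict(A=[(246,135),(230,58),(270,212)],B=[(488,298),(432,258),(537,342)],D=[(112,380),(100,312),(138,440)],C=[(340,520),(370,456),(313,568)])
T=dict(A=(203,152),B=(421,206),D=(152,369),C=(367,420)); S=dict(A=(165,148),B=(421,93),D=(248,357),C=(516,270))
f=lambda p,k,a,b:(a+p[0]/k-.5+.5/k,b+p[1]/k-.5+.5/k)
for n in "ABCD":
    rs=[ray(c,*f(W[n][0],2.5,110,10)),ray(t,*f(T[n],7,190,150)),ray(s,*f(S[n],7,180,175))]
    M=np.zeros((3,3));b=np.zeros(3)
    for o,d in rs:
        d=d/np.linalg.norm(d);Q=np.eye(3)-np.outer(d,d);M+=Q;b+=Q@o
    X=np.linalg.solve(M,b)
    e=[onz(c,*f(p,2.5,110,10),X[2]-.008) for p in W[n][1:]]; d=e[0]-e[1]
    print(n,np.round(X,4),"res",[round(float(np.linalg.norm(np.cross(X-o,d/np.linalg.norm(d))))*1000,1) for o,d in rs],"bar mid",np.round((e[0]+e[1])[:2]/2,4),"len",np.linalg.norm(d),"ang",np.degrees(np.arctan2(d[1],d[0]))%180)
E
```

```text
A [0.5958 0.1852 0.1066] res [4.0, 3.1, 0.9] bar mid [0.594  0.1819] len 0.05424112918573483 ang 32.007619890476214
B [0.5692 0.0823 0.1015] res [4.1, 2.8, 1.8] bar mid [0.5663 0.0778] len 0.053991877010729036 ang 71.35959470359323
C [0.4672 0.1089 0.1076] res [4.1, 2.5, 2.2] bar mid [0.4656 0.105 ] len 0.0549707949161212 ang 172.4033540631438
D [0.493  0.2114 0.1007] res [4.2, 2.4, 2.0] bar mid [0.4901 0.2079] len 0.05352989248989029 ang 30.401773703935
```

```bash
python3 -m creep '[0.5,0.032,0.027,0,0.085, 0.5,0.032,0.027,0,0.085, 0.5,0.032,0.027,0,0.085, 0.5,0,0,-0.05,0, 0.5,0,0,-0.03,0,0.5,0,0,0,0]' 20; python3 - <<'E'
from h import *
st(); c=read_camera("wrist"); cv2.imwrite("pics/e_wrist.png",c["image"][:,:,::-1])
c=read_camera("scene"); cv2.imwrite("pics/e_scene.png",cv2.resize(np.ascontiguousarray(c["image"][100:260,130:330,::-1]),None,fx=4,fy=3.75*4/3.75,interpolation=cv2.INTER_CUBIC)[:600])
E
```

```text
time: 2.88
tool_pos: [0.599, 0.1736, 0.1745]
tool_rot: [3.131, -0.008, 0.568]
contact_force: [-0.6, 0.9, 0.7]
opening: 0.0461
2.875 pos [0.599  0.1736 0.1745] rot [ 3.131 -0.008  0.568] F [-0.55  0.87  0.7 ] T [-0.022  0.017  0.009] op 0.0461 q [ 0.162  0.58   1.355 -0.007  1.195  1.168]
```

View pics/e_scene.png

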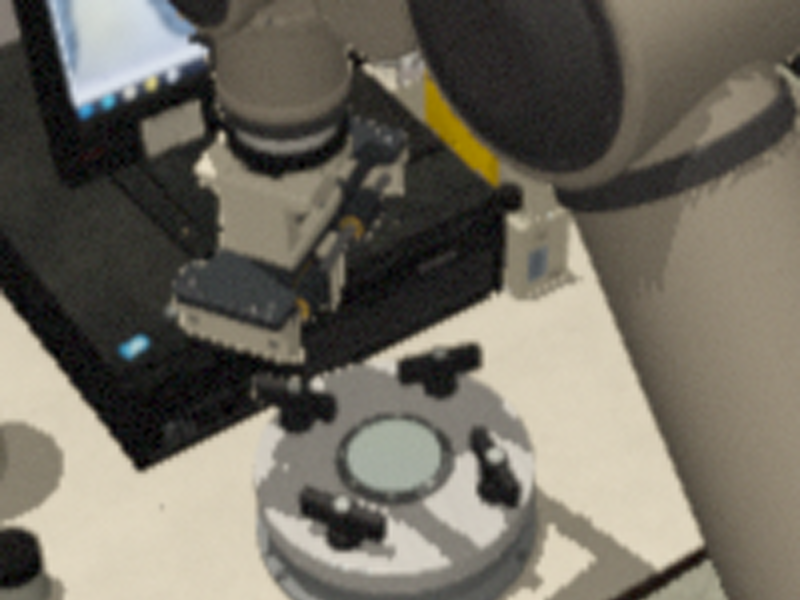

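View pics/e_wrist.png

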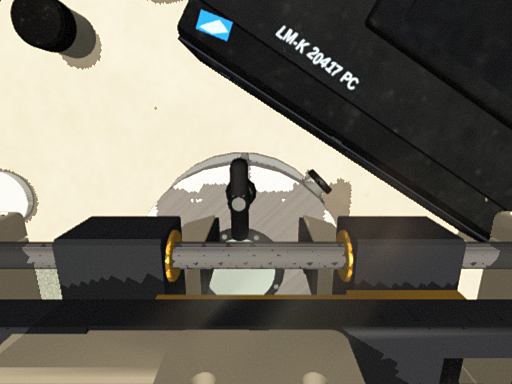

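```bash
python3 - <<'E'
from h import *
s=st();c=read_camera("wrist"); R=np.array(c["R"]); cp=-R.T@np.array(c["t"])
yaw=s["tool_rot"][2]; tx=np.array([np.cos(yaw),np.sin(yaw)]);ty=np.array([-np.sin(yaw),np.cos(yaw)])
d=cp[:2]-s["tool_pos"][:2]; print("cam in tool",d@tx,d@ty,cp[2]-s["tool_pos"][2])
im=np.ascontiguousarray(c["image"][:,:,::-1]);
cv2.imwrite("pics/f.png",cv2.resize(im[145:265,150:370],None,fx=3.5,fy=3.5,interpolation=cv2.INTER_CUBIC))
X=onz(c,239,204,.1066);print(X); e=X[:2]-s["tool_pos"][:2];print(e@tx,e@ty)
print(np.degrees(yaw))
print([onz(c,u,v,0.098) for u,v in ((240,163),(240,236))])
E
```

```text
2.975 pos [0.6004 0.1742 0.1773] rot [ 3.129 -0.013  0.568] F [ 0.43 -0.37  0.3 ] T [-0.003 -0.056 -0.031] op 0.0463 q [ 0.163  0.578  1.351 -0.007  1.196  1.168]
cam in tool 0.0667219397037244 0.0013037893594554022 0.13435422851775125
[0.59729555 0.18747673 0.1066    ]
0.004546331928624486 0.012876124192211149
32.55229839298295
[array([0.62224763, 0.20249355, 0.098     ]), array([0.57280827, 0.17199095, 0.098     ])]
```

View pics/f.png

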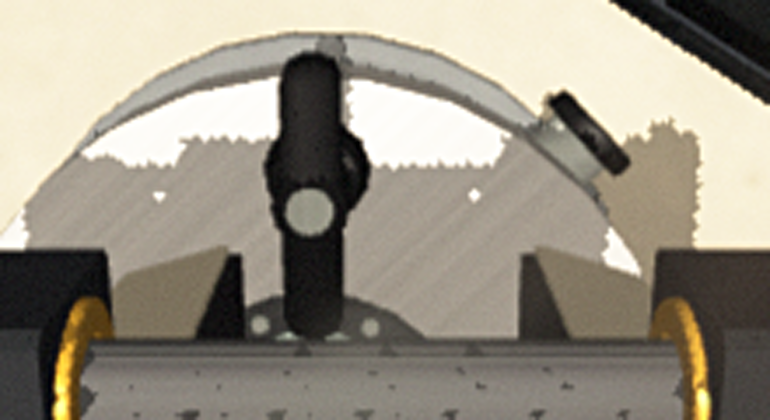

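```bash
python3 -m creep '[0.5,-0.003,0.013,-0.01,-0.01, 0.5,0,0,-0.03,0, 0.5,0,0,-0.025,0, 0.5,0,0,0,0]' 5; python3 - <<'E'
from h import *
s=st();c=read_camera("wrist"); im=np.ascontiguousarray(c["image"][:,:,::-1]);
cv2.imwrite("pics/g.png",im)
E
```

```text
time: 3.52
tool_pos: [0.5988, 0.1904, 0.1159]
tool_rot: [3.126, -0.023, 0.557]
contact_force: [0.7, -0.5, 0.8]
opening: 0.046
3.525 pos [0.5988 0.1904 0.1159] rot [ 3.126 -0.023  0.557] F [ 0.66 -0.51  0.78] T [-0.002  0.004  0.   ] op 0.046 q [ 0.189  0.641  1.42  -0.007  1.053  1.206]
```

View pics/g.png

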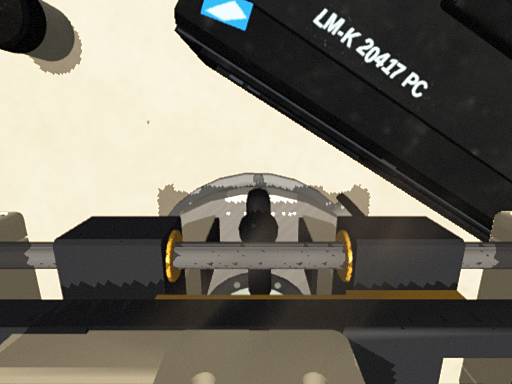

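```bash
python3 -m creep '[0.5,-0.002,-0.002,-0.01,0, 0.3,0,0,0,0, 0.05,0,0,0,0, 0.0,0,0,0,0,0,0,0,0,0,0,0,0,0,0]' 8; python3 - <<'E'
from h import *
s=st();print(s["joint_efforts"][5])
E
```

```text
time: 4.32
tool_pos: [0.5985, 0.1902, 0.1103]
tool_rot: [3.125, -0.031, 0.557]
contact_force: [0.7, -2.5, -0.8]
opening: 0.0131
4.325 pos [0.5985 0.1902 0.1103] rot [ 3.125 -0.031  0.557] F [ 0.7  -2.47 -0.79] T [-0.162 -0.067  0.061] op 0.0131 q [ 0.188  0.643  1.433 -0.005  1.03   1.204]
0.09061997523531318
```

```bash
python3 -m creep '[0,0,0.0,0,0, 0,0,0,-0.001,-0.15, 0,0,0,-0.001,-0.15]' 20; python3 -c "
from h import *
s=st();print(s['joint_efforts'][5])"; python3 -m creep '[0,0,0,-0.001,-0.15, 0,0,0,-0.001,-0.15]';python3 -c "
from h import *
s=st();print(s['joint_efforts'][5])"
```

```text
time: 4.7
tool_pos: [0.5991, 0.1893, 0.1084]
tool_rot: [3.124, -0.032, 0.249]
contact_force: [-0.1, -1.7, 0.3]
opening: 0.0127
4.7 pos [0.5991 0.1893 0.1084] rot [ 3.124 -0.032  0.249] F [-0.1  -1.65  0.25] T [-0.049  0.072  0.217] op 0.0127 q [ 0.192  0.648  1.431 -0.019  1.03   1.523]
-1.5062770619988441
time: 4.95
tool_pos: [0.5993, 0.1881, 0.1065]
tool_rot: [3.122, -0.032, -0.061]
contact_force: [-2.0, -1.8, 0.6]
opening: 0.0127
4.95 pos [0.5993 0.1881 0.1065] rot [ 3.122 -0.032 -0.061] F [-1.98 -1.77  0.61] T [0.041 0.198 0.203] op 0.0127 q [ 0.195  0.654  1.426 -0.031  1.037  1.843]
-1.4852439612150192
```

```bash
python3 -m creep '[0,0,0,-0.001,-0.14, 0,0,0,-0.001,-0.13]';python3 -c "
from h import *
s=st()"; python3 -m creep '[0,0,0,0,0, 0.3,0,0,0,0, 0.5,0,0,0,0,0.5,0,0,0.03,0,0.5,0,0,0.05,0,0.5,0,0,0.03,0,0.5,0,0,0,0]';python3 -c "
from h import *
s=st()"; 
```

```text
time: 5.2
tool_pos: [0.5992, 0.1872, 0.1048]
tool_rot: [3.12, -0.032, -0.34]
contact_force: [-2.3, -1.4, 2.5]
opening: 0.0129
5.2 pos [0.5992 0.1872 0.1048] rot [ 3.12  -0.032 -0.34 ] F [-2.27 -1.36  2.52] T [0.049 0.303 0.181] op 0.0129 q [ 0.197  0.66   1.419 -0.04   1.047  2.128]
time: 6.08
tool_pos: [0.5992, 0.1864, 0.2173]
tool_rot: [3.12, -0.032, -0.331]
contact_force: [0.2, -0.7, -0.4]
opening: 0.0458
6.075 pos [0.5992 0.1864 0.2173] rot [ 3.12  -0.032 -0.331] F [ 0.16 -0.67 -0.45] T [ 0.058  0.038 -0.034] op 0.0458 q [ 0.196  0.551  1.285 -0.036  1.29   2.108]
```

```bash
python3 -m creep '[0.5,-0.044,-0.025,0,0.07, 0.5,-0.044,-0.025,0,0.07, 0.5,-0.044,-0.025,0,0.07,0.5,0,0,0,0]' 20; python3 - <<'E'
from h import *
s=st();c=read_camera("wrist"); im=np.ascontiguousarray(c["image"][:,:,::-1]);
cv2.imwrite("pics/h.png",cv2.resize(im[0:270],None,fx=1.55,fy=1.55,interpolation=cv2.INTER_CUBIC))
E
```

```text
time: 6.58
tool_pos: [0.4607, 0.1092, 0.2105]
tool_rot: [3.117, -0.024, -0.111]
contact_force: [0.8, -0.5, 0.6]
opening: 0.0459
6.575 pos [0.4607 0.1092 0.2105] rot [ 3.117 -0.024 -0.111] F [ 0.75 -0.46  0.63] T [ 0.111 -0.021 -0.097] op 0.0459 q [ 0.089  0.282  1.735 -0.032  1.107  1.785]
```

View pics/h.png

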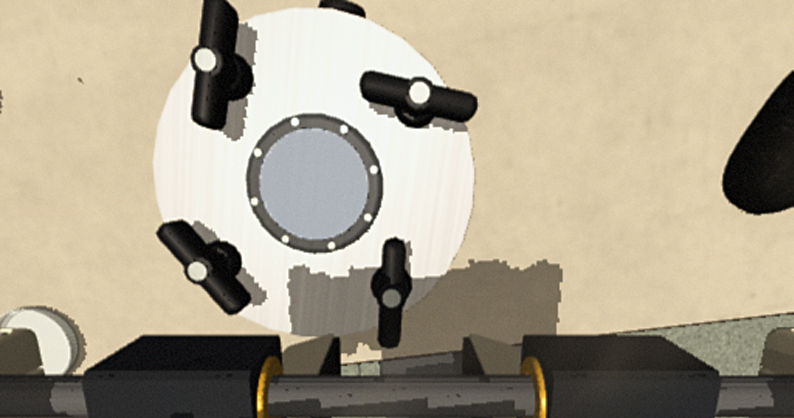

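```bash
python3 - <<'E'
from h import *
s=st();c=read_camera("wrist")
yaw=s["tool_rot"][2]; tx=np.array([np.cos(yaw),np.sin(yaw)]);ty=np.array([-np.sin(yaw),np.cos(yaw)])
g=lambda u,v,z:onz(c,(u+.5)/1.55-.5,(v+.5)/1.55-.5,z)
for n,p in dict(C=(391,298),A=(206,60),B=(420,92),D=(198,271)).items():
    print(n,[g(*p,z)[:2].round(4) for z in (.1015,.107)])
X=g(391,298,.107);e=X[:2]-s["tool_pos"][:2];print(e,e@tx,e@ty)
a=g(395,245,.1)-g(389,340,.1);print(np.arctan2(a[1],a[0]),np.linalg.norm(a))
E
```

```text
6.625 pos [0.4629 0.1098 0.211 ] rot [ 3.118 -0.026 -0.112] F [ 1.03  0.75 -0.5 ] T [ 0.027 -0.012 -0.021] op 0.0458 q [ 0.089  0.284  1.73  -0.032  1.107  1.786]
C [array([0.4684, 0.1121]), array([0.4698, 0.112 ])]
A [array([0.5994, 0.1887]), array([0.5978, 0.1868])]
B [array([0.5734, 0.085 ]), array([0.5724, 0.0854])]
D [array([0.4959, 0.2151]), array([0.4967, 0.2126])]
[0.00688994 0.00219705] 0.006601675340709934 0.0029523160070029724
-0.1783930125475172 0.05492035005726026
```

```bash
python3 -m creep '[0.5,0.008,0.002,-0.02,-0.05, 0.5,0,0,-0.045,0, 0.5,0,0,-0.03,0, 0.5,0,0,-0.01,0, 0.5,0,0,0,0]' 8; python3 - <<'E'
from h import *
s=st();c=read_camera("wrist"); im=np.ascontiguousarray(c["image"][:,:,::-1]);
cv2.imwrite("pics/i.png",im)
E
```

```text
time: 7.3
tool_pos: [0.4794, 0.1147, 0.1027]
tool_rot: [3.12, -0.034, -0.163]
contact_force: [-0.4, -1.1, -0.7]
opening: 0.046
7.3 pos [0.4794 0.1147 0.1027] rot [ 3.12  -0.034 -0.163] F [-0.36 -1.08 -0.72] T [0.11  0.09  0.026] op 0.046 q [ 0.097  0.454  1.825 -0.039  0.836  1.857]
```

View pics/i.png

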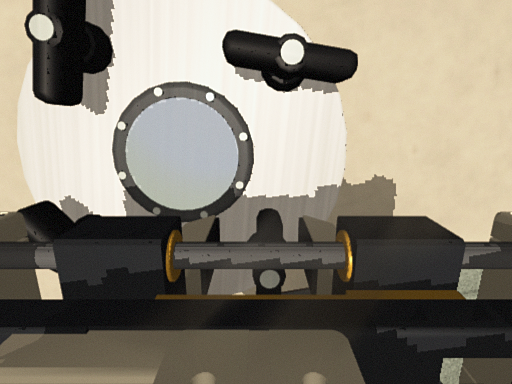

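```bash
python3 -m creep '[0.5,-0.01,-0.004,0.004,0, 0.5,0,0,0,0]' 8; python3 -c "
from h import *
s=st()"
```

```text
time: 7.6
tool_pos: [0.4702, 0.1106, 0.1093]
tool_rot: [3.121, -0.038, -0.163]
contact_force: [1.1, 0.1, 0.9]
opening: 0.0458
7.6 pos [0.4702 0.1106 0.1093] rot [ 3.121 -0.038 -0.163] F [1.14 0.12 0.92] T [0.034 0.088 0.03 ] op 0.0458 q [ 0.09   0.428  1.848 -0.039  0.834  1.85 ]
```

```bash
python3 -m creep '[0.2,0,0.001,-0.002,0, 0,0,0,0,0, 0,0,0,0,0, 0,0,0,0,0]' 12; python3 -c "
from h import *
s=st()";  python3 -m creep '[0,0,0,-0.001,-0.15, 0,0,0,-0.001,-0.15,0,0,0,-0.001,-0.15]' 20; python3 -c "
from h import *
s=st()"
```

```text
time: 8.1
tool_pos: [0.4708, 0.1111, 0.1085]
tool_rot: [3.121, -0.041, -0.162]
contact_force: [-1.3, -0.9, 1.8]
opening: 0.0128
8.1 pos [0.4708 0.1111 0.1085] rot [ 3.121 -0.041 -0.162] F [-1.33 -0.93  1.78] T [ 0.14   0.049 -0.081] op 0.0128 q [ 0.092  0.429  1.849 -0.041  0.829  1.853]
time: 8.48
tool_pos: [0.4702, 0.1094, 0.1058]
tool_rot: [3.117, -0.041, -0.624]
contact_force: [-2.3, -3.5, 3.6]
opening: 0.013
8.475 pos [0.4702 0.1094 0.1058] rot [ 3.117 -0.041 -0.624] F [-2.32 -3.49  3.57] T [-0.204  0.335  0.18 ] op 0.013 q [ 0.098  0.441  1.838 -0.061  0.849  2.333]
```

```bash
python3 -m creep '[0,0,0.001,-0.001,-0.15, 0,0,0.001,-0.001,-0.15,0,0,0,-0.001,-0.13]' 20; python3 -c "
from h import *
s=st()"; python3 -m creep '[0,0,0,0,0, 0.3,0,0,0,0, 0.5,0,0,0,0,0.5,0,0,0.03,0,0.5,0.03,0.01,0.05,0.18,0.5,0.03,0.02,0.04,0.18,0.5,0.02,0.02,0.03,0.18,0.5,0,0,0,0.18,0.5,0,0,0,0]';python3 - <<'E'
from h import *
s=st();c=read_camera("wrist"); im=np.ascontiguousarray(c["image"][:,:,::-1]);
cv2.imwrite("pics/j.png",cv2.resize(im[0:270],None,fx=1.55,fy=1.55,interpolation=cv2.INTER_CUBIC))
E
```

```text
time: 8.85
tool_pos: [0.469, 0.108, 0.1031]
tool_rot: [3.11, -0.044, -1.066]
contact_force: [-3.4, 0.6, 5.2]
opening: 0.0128
8.85 pos [0.469  0.108  0.1031] rot [ 3.11  -0.044 -1.066] F [-3.39  0.58  5.19] T [0.434 0.313 0.187] op 0.0128 q [ 0.099  0.455  1.823 -0.069  0.876  2.781]
time: 9.98
tool_pos: [0.5501, 0.1599, 0.2571]
tool_rot: [3.106, -0.046, -0.315]
contact_force: [0.7, -0.1, -0.4]
opening: 0.0458
9.975 pos [0.5501 0.1599 0.2571] rot [ 3.106 -0.046 -0.315] F [ 0.67 -0.08 -0.42] T [ 0.122  0.037 -0.   ] op 0.0458 q [ 0.177  0.418  1.395 -0.055  1.306  2.077]
```

View pics/j.png

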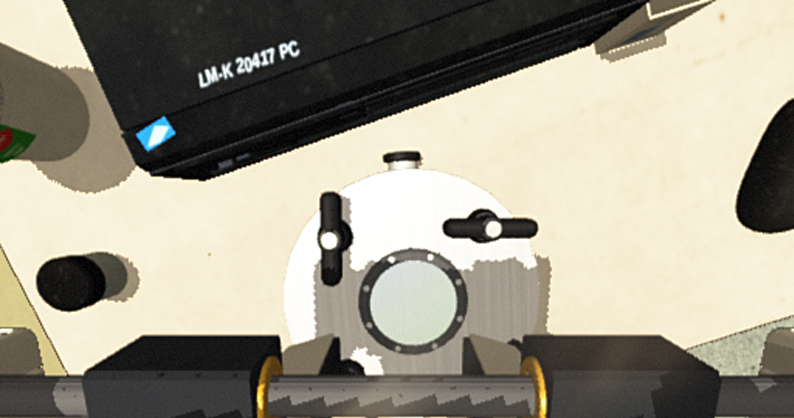

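```bash
cat >> h.py <<'E'
def caps(c,guess,r=9):
    g=cv2.cvtColor(np.ascontiguousarray(c["image"]),cv2.COLOR_RGB2GRAY)
    out={}
    for n,(u,v) in guess.items():
        k=6; x0,y0=int(u)*k,int(v)*k
        w=g[int(v)-r:int(v)+r+1,int(u)-r:int(u)+r+1]; w=cv2.resize(w,None,fx=k,fy=k,interpolation=cv2.INTER_CUBIC)
        cc=w.shape[0]//2; th=(float(w[cc-6:cc+7,cc-6:cc+7].mean())+30)/2
        nn,l,s,ce=cv2.connectedComponentsWithStats((w>th).astype(np.uint8)); i=l[cc,cc]
        p=ce[i]; out[n]=(int(u)-r+(p[0]+.5)/k-.5,int(v)-r+(p[1]+.5)/k-.5,s[i,4]/k/k,s[i,2]/k,s[i,3]/k)
    return out
def save(c,name):
    im=np.ascontiguousarray(c["image"][:,:,::-1]); cv2.imwrite(name,cv2.resize(im[0:270],None,fx=1.55,fy=1.55,interpolation=cv2.INTER_CUBIC))
E
python3 -m creep '[0.5,-0.045,-0.02,0.02,0,0.5,-0.045,-0.02,0.01,0,0.5,-0.02,0,0,0,0.5,0,0,0,0,0.5,0,0,0,0]';python3 - <<'E'
from h import *
import pickle
s=st();c=read_camera("wrist");save(c,"pics/k1.png");pickle.dump(c,open("k1.pkl","wb"))
E
python3 -m creep '[0.5,0.0,0.06,0.0,0,0.5,0,0.05,0,0,0.5,0,0,0,0,0.5,0,0,0,0]';python3 - <<'E'
from h import *
import pickle
s=st();c=read_camera("wrist");save(c,"pics/k2.png");pickle.dump(c,open("k2.pkl","wb"))
E
```

```text
time: 10.65
tool_pos: [0.4368, 0.1179, 0.2843]
tool_rot: [3.103, -0.041, -0.333]
contact_force: [0.6, -0.2, 0.2]
opening: 0.0459
10.65 pos [0.4368 0.1179 0.2843] rot [ 3.103 -0.041 -0.333] F [ 0.56 -0.19  0.23] T [0.047 0.011 0.005] op 0.0459 q [ 0.128  0.176  1.661 -0.055  1.286  2.048]
time: 11.2
tool_pos: [0.4403, 0.2304, 0.2821]
tool_rot: [3.101, -0.04, -0.339]
contact_force: [0.9, 0.0, 0.2]
opening: 0.0459
11.2 pos [0.4403 0.2304 0.2821] rot [ 3.101 -0.04  -0.339] F [0.87 0.03 0.21] T [ 0.046  0.05  -0.022] op 0.0459 q [ 0.362  0.269  1.544 -0.059  1.324  2.286]
```

View pics/k1.png

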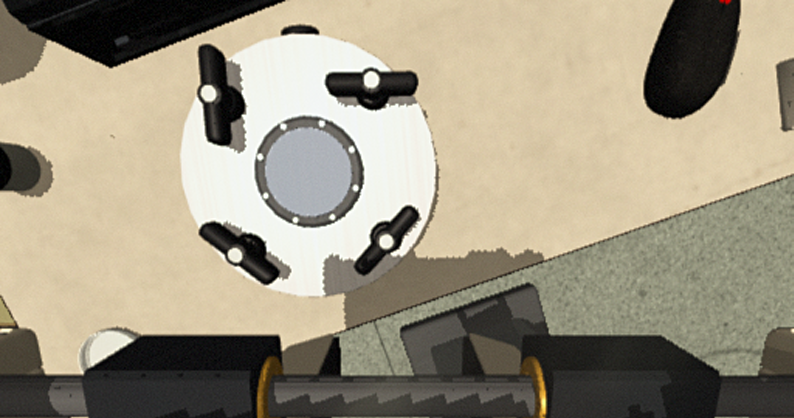

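View pics/k2.png

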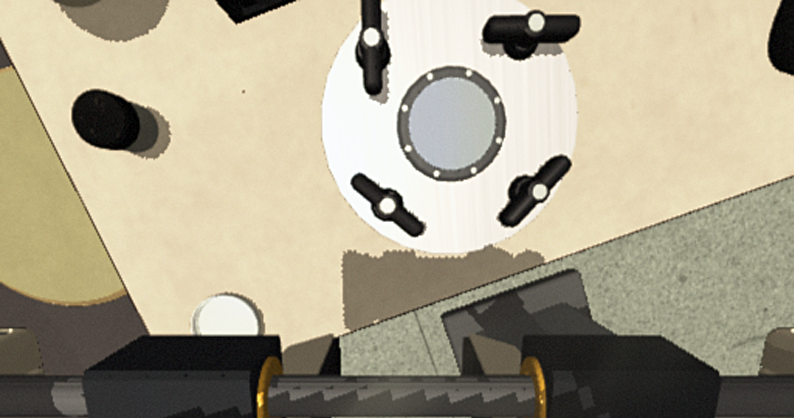

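```bash
cat > tri.py <<'E'
from h import *
import pickle,sys
def run(c1,g1,c2,g2,ref=None):
    a=caps(c1,{k:(u/1.55,v/1.55) for k,(u,v) in g1.items()});b=caps(c2,{k:(u/1.55,v/1.55) for k,(u,v) in g2.items()})
    out={}
    for n in g1:
        o1,d1=ray(c1,*a[n][:2]);o2,d2=ray(c2,*b[n][:2])
        k=np.linalg.lstsq(np.stack([d1,-d2],1),o2-o1,rcond=None)[0];p=o1+k[0]*d1;q=o2+k[1]*d2
        out[n]=(p+q)/2;print(n,np.round(out[n]*1000,1),"gap",round(np.linalg.norm(p-q)*1000,1),"areas",a[n][2:],b[n][2:])
    return out
E
python3 - <<'E'
from tri import *
c1=pickle.load(open("k1.pkl","rb"));c2=pickle.load(open("k2.pkl","rb"))
o=run(c1,dict(A=(208,93),B=(372,79),C=(386,241),D=(235,255),r0=(283,127),r1=(322,124),r2=(334,216),r3=(295,220)),c2,dict(A=(371,37),B=(536,21),C=(540,191),D=(387,205),r0=(430,76),r1=(469,73),r2=(473,170),r3=(437,174)))
E
```

```text
A [596.8 187.8 102.8] gap 0.0 areas (np.float64(91.52777777777777), np.float64(10.666666666666666), np.float64(11.0)) (np.float64(99.52777777777777), np.float64(11.0), np.float64(12.0))
B [570.5  85.1 103.6] gap 0.1 areas (np.float64(92.33333333333333), np.float64(10.333333333333334), np.float64(11.333333333333334)) (np.float64(94.52777777777777), np.float64(10.5), np.float64(11.5))
C [467.9 111.3 102.4] gap 0.1 areas (np.float64(74.02777777777779), np.float64(9.666666666666666), np.float64(9.833333333333334)) (np.float64(74.77777777777779), np.float64(9.333333333333334), np.float64(10.0))
D [494.1 214.1 102.9] gap 0.0 areas (np.float64(74.08333333333333), np.float64(9.666666666666666), np.float64(9.833333333333334)) (np.float64(83.36111111111111), np.float64(10.5), np.float64(10.666666666666666))
r0 [573.8 155.   72.5] gap 0.1 areas (np.float64(159.83333333333334), np.float64(19.0), np.float64(13.666666666666666)) (np.float64(144.75), np.float64(19.0), np.float64(12.5))
r1 [561.9 127.   81.5] gap 4.3 areas (np.float64(18.944444444444446), np.float64(4.833333333333333), np.float64(5.0)) (np.float64(150.58333333333334), np.float64(19.0), np.float64(11.5))
r2 [496.3 144.5  72.6] gap 0.1 areas (np.float64(17.305555555555554), np.float64(4.833333333333333), np.float64(4.666666666666667)) (np.float64(14.75), np.float64(4.166666666666667), np.float64(4.5))
r3 [503.3 171.4  72.5] gap 0.0 areas (np.float64(14.666666666666666), np.float64(4.5), np.float64(4.333333333333333)) (np.float64(15.861111111111112), np.float64(4.666666666666667), np.float64(4.666666666666667))
```

```bash
python3 -m creep '[0.5,0.053,-0.014,-0.03,0,0.5,0.053,-0.014,-0.03,0,0.5,0.053,-0.014,-0.04,0,0.5,0,0,-0.04,0,0.5,0,0,-0.01,0,0.5,0,0,0,0]';python3 - <<'E'
from h import *
s=st();c=read_camera("wrist");save(c,"pics/l.png")
E
```

```text
time: 12.0
tool_pos: [0.6, 0.1814, 0.1343]
tool_rot: [3.104, -0.044, -0.348]
contact_force: [-0.4, -0.3, 0.6]
opening: 0.0459
12.0 pos [0.6    0.1814 0.1343] rot [ 3.104 -0.044 -0.348] F [-0.44 -0.28  0.64] T [ 0.164  0.095 -0.012] op 0.0459 q [ 0.197  0.626  1.393 -0.062  1.105  2.144]
```

View pics/l.png

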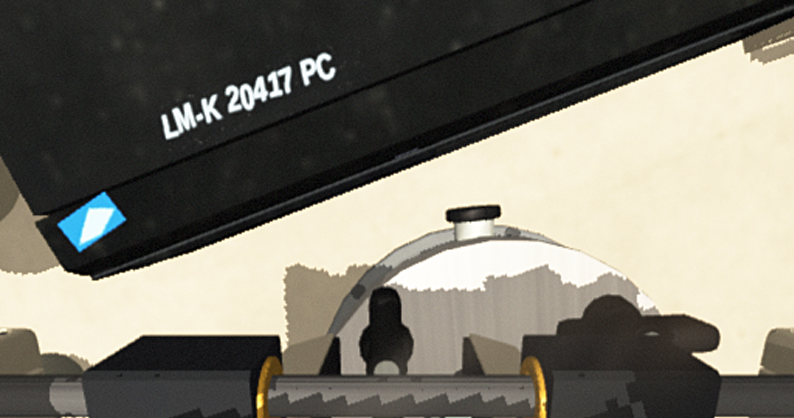

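```bash
python3 -m creep '[0.5,-0.001,0.007,-0.02,0.0,0.5,0,0,-0.012,0,0.5,0,0,0,0]' 12;python3 -c "
from h import *
s=st()"
```

```text
time: 12.42
tool_pos: [0.6011, 0.1895, 0.1084]
tool_rot: [3.109, -0.054, -0.347]
contact_force: [-0.2, -0.1, -0.8]
opening: 0.046
12.425 pos [0.6011 0.1895 0.1084] rot [ 3.109 -0.054 -0.347] F [-0.23 -0.07 -0.85] T [ 0.076  0.02  -0.008] op 0.046 q [ 0.21   0.656  1.417 -0.065  1.042  2.16 ]
```

```bash
python3 -m creep '[0.2,-0.002,-0.001,-0.003,0,0,0,0,0,0,0,0,0,0,0,0,0,0,0,0]' 20;python3 -c "
from h import *
s=st()"; python3 -m creep '[0,0,0,-0.0005,-0.08,0,0,0,-0.0005,-0.08]';python3 -c "
from h import *
s=st()"
```

```text
time: 12.92
tool_pos: [0.5996, 0.1872, 0.1078]
tool_rot: [3.109, -0.056, -0.347]
contact_force: [-2.1, -2.2, 1.4]
opening: 0.0131
12.925 pos [0.5996 0.1872 0.1078] rot [ 3.109 -0.056 -0.347] F [-2.06 -2.15  1.37] T [-0.133  0.358  0.072] op 0.0131 q [ 0.208  0.652  1.426 -0.067  1.034  2.16 ]
time: 13.18
tool_pos: [0.5994, 0.1866, 0.107]
tool_rot: [3.108, -0.056, -0.511]
contact_force: [-1.0, -0.9, -0.4]
opening: 0.0135
13.175 pos [0.5994 0.1866 0.107 ] rot [ 3.108 -0.056 -0.511] F [-1.   -0.87 -0.35] T [0.123 0.088 0.24 ] op 0.0135 q [ 0.209  0.657  1.418 -0.072  1.048  2.327]
```

```bash
python3 -m creep '[0,0,0,0,0,0.3,0,0,0,0, 0.5,0,0,0,0,0.5,0,0,0.06,0,0.5,-0.045,-0.026,0,-0.18,0.5,-0.045,-0.026,0,-0.18,0.5,-0.04,-0.024,0,-0.18,0.5,0,0,0,0]' 12;python3 - <<'E'
from h import *
s=st();c=read_camera("wrist");save(c,"pics/m.png")
E
```

```text
time: 14.18
tool_pos: [0.4674, 0.1092, 0.1691]
tool_rot: [3.112, -0.058, -1.061]
contact_force: [0.4, 0.0, 1.7]
opening: 0.046
14.175 pos [0.4674 0.1092 0.1691] rot [ 3.112 -0.058 -1.061] F [0.43 0.   1.67] T [ 0.12  -0.023  0.058] op 0.046 q [ 0.11   0.356  1.757 -0.075  1.034  2.781]
```

View pics/m.png

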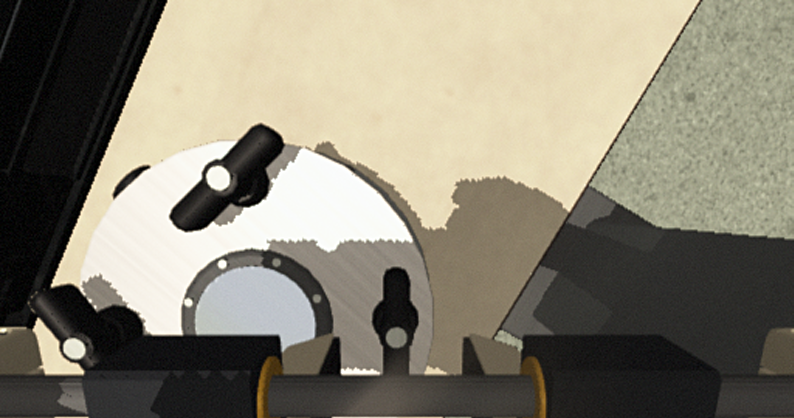

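```bash
python3 -m creep '[0.5,0.0,0,-0.04,0,0.5,0,0,-0.02,0,0.5,0,0,0,0]' 12;python3 -c "
from h import *
s=st()"
```

```text
time: 14.6
tool_pos: [0.4743, 0.1113, 0.1094]
tool_rot: [3.122, -0.061, -1.053]
contact_force: [0.8, 0.1, 0.3]
opening: 0.0456
14.6 pos [0.4743 0.1113 0.1094] rot [ 3.122 -0.061 -1.053] F [0.85 0.13 0.32] T [0.142 0.062 0.029] op 0.0456 q [ 0.112  0.447  1.814 -0.084  0.876  2.79 ]
```

```bash
python3 -m creep '[0.2,-0.004,-0.001,-0.004,0,0,0,0,0,0,0,0,0,0,0,0,0,0,0,0]' 20;python3 -c "
from h import *
s=st()"; python3 -m creep '[0,0,0,-0.0005,-0.07,0,0,0,-0.0005,-0.05]';python3 -c "
from h import *
s=st()"
```

```text
time: 15.1
tool_pos: [0.4686, 0.1089, 0.1066]
tool_rot: [3.116, -0.062, -1.05]
contact_force: [-9.9, -7.8, 5.5]
opening: 0.013
15.1 pos [0.4686 0.1089 0.1066] rot [ 3.116 -0.062 -1.05 ] F [-9.88 -7.79  5.52] T [-1.201  1.39  -0.205] op 0.013 q [ 0.11   0.445  1.829 -0.088  0.869  2.789]
time: 15.35
tool_pos: [0.4683, 0.1086, 0.1064]
tool_rot: [3.116, -0.063, -1.172]
contact_force: [-0.5, 0.8, -2.6]
opening: 0.013
15.35 pos [0.4683 0.1086 0.1064] rot [ 3.116 -0.063 -1.172] F [-0.49  0.8  -2.59] T [ 0.335 -0.108  0.209] op 0.013 q [ 0.11   0.448  1.824 -0.088  0.879  2.91 ]
```

```bash
python3 -m creep '[0,0,0,0,0,0.3,0,0,0,0, 0.5,0,0,0,0,0.5,0,0,0.06,0,0.5,0,0,0.06,0.18,0.5,-0.02,0,0.05,0.18,0.5,-0.01,0,0,0.18,0.5,0,0,0,0.18,0.5,0,0,0,0.18,0.5,0,0,0,0,0.5,0,0,0,0]' 12;python3 - <<'E'
from h import *
import pickle
s=st();c=read_camera("wrist");save(c,"pics/n1.png");pickle.dump(c,open("n1.pkl","wb"))
E
python3 -m creep '[0.5,0.0,0.055,0.0,0.1,0.5,0,0.055,0,0.1,0.5,0,0,0,0,0.5,0,0,0,0]';python3 - <<'E'
from h import *
import pickle
s=st();c=read_camera("wrist");save(c,"pics/n2.png");pickle.dump(c,open("n2.pkl","wb"))
E
```

```text
time: 16.73
tool_pos: [0.4375, 0.1087, 0.285]
tool_rot: [3.117, -0.072, -0.244]
contact_force: [-0.0, -0.6, 0.1]
opening: 0.0457
16.725 pos [0.4375 0.1087 0.285 ] rot [ 3.117 -0.072 -0.244] F [-0.04 -0.59  0.11] T [ 0.104  0.085 -0.001] op 0.0457 q [ 0.105  0.15   1.691 -0.051  1.241  1.935]
time: 17.27
tool_pos: [0.4382, 0.2208, 0.2843]
tool_rot: [3.116, -0.072, -0.048]
contact_force: [0.2, -0.0, 0.1]
opening: 0.0459
17.275 pos [0.4382 0.2208 0.2843] rot [ 3.116 -0.072 -0.048] F [ 0.19 -0.03  0.14] T [0.005 0.061 0.019] op 0.0459 q [ 0.341  0.227  1.595 -0.054  1.263  1.976]
```

View pics/n1.png

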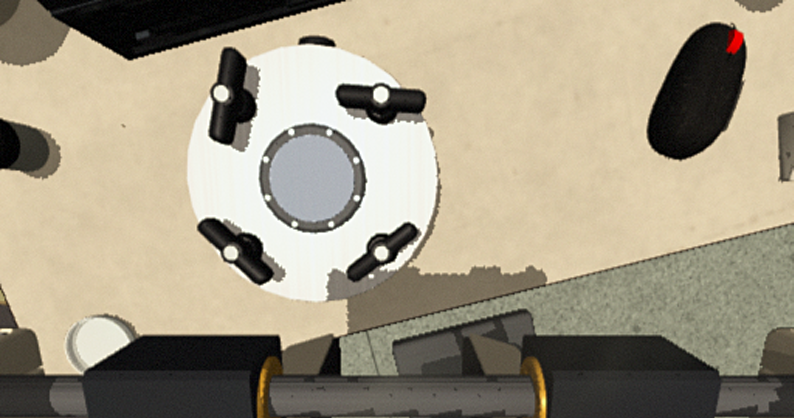

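View pics/n2.png

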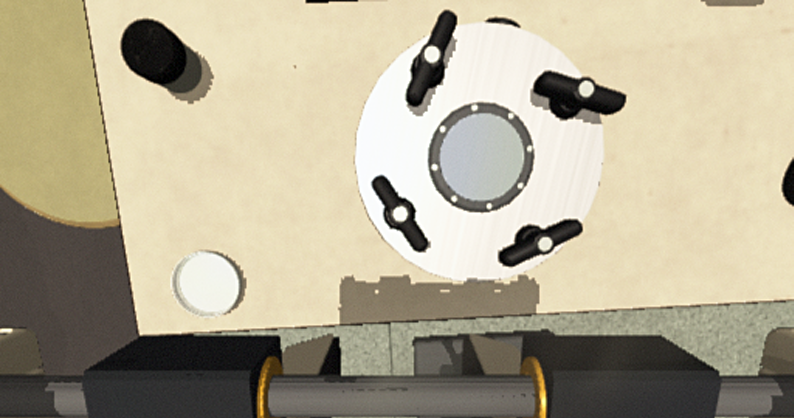

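```bash
python3 - <<'E'
from tri import *
c1=pickle.load(open("n1.pkl","rb"));c2=pickle.load(open("n2.pkl","rb"))
o=run(c1,dict(A=(222,93),B=(380,94),C=(381,253),D=(232,253)),c2,dict(A=(432,54),B=(586,89),C=(545,244),D=(400,214)))
r1=[(291,132),(329,132),(357,160),(357,198),(331,224),(294,224),(267,199),(265,160)];r2=[(474,107),(511,116),(533,149),(522,186),(488,206),(454,199),(435,168),(443,129)]
import h
cc=h.caps; 
def small(c,g,r=4): return cc(c,g,4)
import tri; tri.caps=small
tri.run(c1,{i:p for i,p in enumerate(r1)},c2,{i:p for i,p in enumerate(r2)})
E
```

```text
A [596.8 187.8 101.9] gap 0.1 areas (np.float64(86.8888888888889), np.float64(10.333333333333334), np.float64(11.166666666666666)) (np.float64(92.3888888888889), np.float64(10.5), np.float64(11.333333333333334))
B [570.5  85.  103.7] gap 0.1 areas (np.float64(88.75), np.float64(10.166666666666666), np.float64(11.333333333333334)) (np.float64(83.33333333333333), np.float64(10.0), np.float64(10.666666666666666))
C [467.8 111.3 101.7] gap 0.0 areas (np.float64(71.88888888888889), np.float64(9.666666666666666), np.float64(9.833333333333334)) (np.float64(68.47222222222221), np.float64(9.5), np.float64(9.5))
D [494.1 214.  103. ] gap 0.0 areas (np.float64(72.83333333333333), np.float64(9.666666666666666), np.float64(9.5)) (np.float64(80.88888888888889), np.float64(10.333333333333334), np.float64(10.333333333333334))
0 [570.1 155.3  72.3] gap 0.2 areas (np.float64(33.88888888888889), np.float64(7.166666666666667), np.float64(6.833333333333333)) (np.float64(36.88888888888889), np.float64(9.0), np.float64(7.0))
1 [561.6 127.3  75.9] gap 1.7 areas (np.float64(16.333333333333332), np.float64(4.
[... 582 characters left out ...]
3333333333), np.float64(4.333333333333333)) (np.float64(15.638888888888888), np.float64(4.5), np.float64(4.666666666666667))
5 [502.5 172.2  77.2] gap 1.5 areas (np.float64(30.86111111111111), np.float64(7.5), np.float64(6.833333333333333)) (np.float64(16.02777777777778), np.float64(4.5), np.float64(4.833333333333333))
6 [526.2 186.3  78.8] gap 0.8 areas (np.float64(42.55555555555556), np.float64(7.166666666666667), np.float64(9.0)) (np.float64(18.38888888888889), np.float64(4.666666666666667), np.float64(5.166666666666667))
7 [553.4 179.5  79.4] gap 0.5 areas (np.float64(46.22222222222222), np.float64(8.0), np.float64(9.0)) (np.float64(16.75), np.float64(4.333333333333333), np.float64(5.0))
```

```bash
python3 -m creep '[0.5,0.034,-0.034,0,0.184,0.5,0.034,-0.034,0,0.184,0.5,0.034,-0.034,0,0.184,0.5,0.03,-0.03,-0.03,0.184,0.5,0,0,-0.04,0.184,0.5,0,0,-0.03,0.184,0.5,0,0,-0.01,0.184,0.5,0,0,0,0]' 12;python3 - <<'E'
from h import *
s=st();c=read_camera("wrist");save(c,"pics/o.png")
E
```

```text
time: 18.32
tool_pos: [0.5712, 0.0748, 0.1721]
tool_rot: [3.116, -0.075, 1.239]
contact_force: [-0.0, -0.9, -0.3]
opening: 0.046
18.325 pos [0.5712 0.0748 0.1721] rot [ 3.116 -0.075  1.239] F [-0.03 -0.93 -0.3 ] T [-0.02  -0.026 -0.047] op 0.046 q [-0.036  0.48   1.544  0.073  1.073  0.263]
```

View pics/o.png

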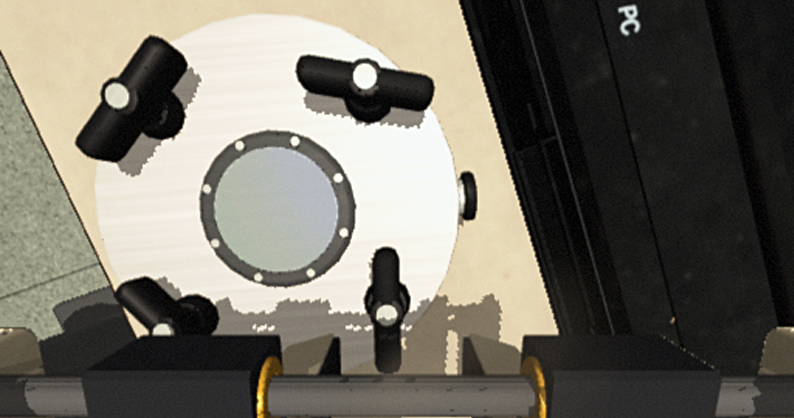

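```bash
python3 - <<'E'
from h import *
c=read_camera("wrist")
g=lambda u,v,z:onz(c,(u+.5)/1.55-.5,(v+.5)/1.55-.5,z)
a=g(384.5,255,.1)-g(388,365,.1);print(np.arctan2(a[1],a[0]),np.linalg.norm(a),g(386,313,.1035))
E
python3 -m creep '[0.5,0.0,0.011,-0.03,0,0.5,0,0,-0.025,0,0.5,0,0,-0.005,0,0.5,0,0,0,0]' 12;python3 -c "
from h import *
s=st()"
```

```text
1.2605104716810756 0.05406508262816366 [0.57071102 0.08609225 0.1035    ]
time: 18.92
tool_pos: [0.5742, 0.086, 0.1172]
tool_rot: [3.105, -0.079, 1.225]
contact_force: [-0.7, -0.2, 1.0]
opening: 0.0461
18.925 pos [0.5742 0.086  0.1172] rot [ 3.105 -0.079  1.225] F [-0.65 -0.22  0.97] T [-0.071 -0.027  0.024] op 0.0461 q [-0.015  0.546  1.603  0.078  0.934  0.287]
```

```bash
python3 -m creep '[0.5,-0.002,0.0,-0.013,0.02,0.2,0,0,0,0,0,0,0,0,0,0,0,0,0,0,0,0,0,0,0]' 20;python3 -c "
from h import *
s=st()"; python3 -m creep '[0,0,0,-0.001,-0.16,0,0,0,-0.001,-0.16]';python3 -c "
from h import *
s=st()"
```

```text
time: 19.55
tool_pos: [0.5696, 0.0871, 0.1052]
tool_rot: [3.111, -0.079, 1.245]
contact_force: [-9.3, 2.8, 6.2]
opening: 0.0128
19.55 pos [0.5696 0.0871 0.1052] rot [ 3.111 -0.079  1.245] F [-9.33  2.84  6.21] T [0.603 1.76  0.202] op 0.0128 q [-0.015  0.557  1.622  0.084  0.91   0.262]
time: 19.8
tool_pos: [0.57, 0.0871, 0.1037]
tool_rot: [3.11, -0.08, 0.917]
contact_force: [2.3, -0.8, -3.1]
opening: 0.0129
19.8 pos [0.57   0.0871 0.1037] rot [ 3.11  -0.08   0.917] F [ 2.29 -0.76 -3.13] T [-0.163 -0.128  0.233] op 0.0129 q [-0.004  0.553  1.637  0.057  0.879  0.616]
```

```bash
python3 -m creep '[0,0,0,0,0,0.3,0,0,0,0, 0.5,0,0,0,0,0.5,0,0,0.06,0,0.5,-0.025,0.042,0.01,-0.12,0.5,-0.025,0.042,0,-0.12,0.5,-0.025,0.036,0,-0.12,0.5,0,0,0,0]' 12;python3 - <<'E'
from h import *
s=st();c=read_camera("wrist");save(c,"pics/p.png")
E
```

```text
time: 20.8
tool_pos: [0.4937, 0.2096, 0.1768]
tool_rot: [3.111, -0.084, 0.556]
contact_force: [0.1, -0.2, -0.9]
opening: 0.0458
20.8 pos [0.4937 0.2096 0.1768] rot [ 3.111 -0.084  0.556] F [ 0.11 -0.22 -0.9 ] T [-0.037 -0.034 -0.007] op 0.0458 q [ 0.261  0.392  1.676 -0.006  0.984  1.281]
```

View pics/p.png

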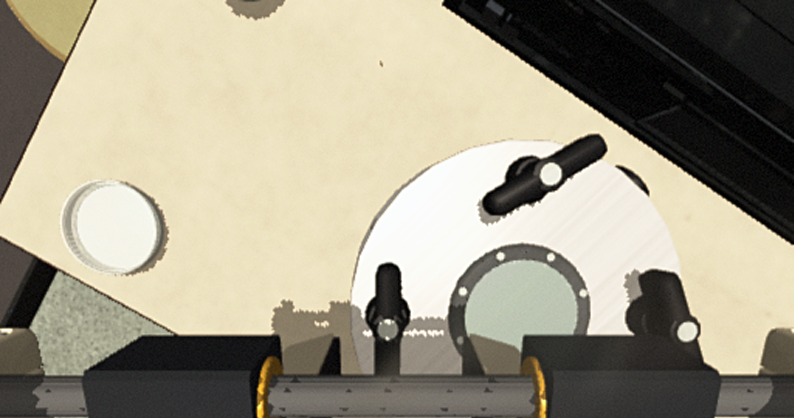

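```bash
python3 - <<'E'
from h import *
c=read_camera("wrist")
g=lambda u,v,z:onz(c,(u+.5)/1.55-.5,(v+.5)/1.55-.5,z)
a=g(388.5,272,.1)-g(388,365,.1);print(np.arctan2(a[1],a[0]),np.linalg.norm(a),g(388,329,.103))
E
python3 -m creep '[0.5,0.0,0.005,-0.035,0,0.5,0,0,-0.025,0,0.5,0,0,-0.01,0,0.5,0,0,0,0]' 12;python3 -c "
from h import *
s=st()"
```

```text
0.5432103551871353 0.04681758210198339 [0.49523402 0.21278824 0.103     ]
time: 21.4
tool_pos: [0.4995, 0.2091, 0.1059]
tool_rot: [3.108, -0.088, 0.555]
contact_force: [0.9, -0.3, -0.1]
opening: 0.0457
21.4 pos [0.4995 0.2091 0.1059] rot [ 3.108 -0.088  0.555] F [ 0.92 -0.26 -0.1 ] T [-0.022  0.015  0.041] op 0.0457 q [ 0.258  0.493  1.745 -0.009  0.811  1.282]
```

```bash
python3 -m creep '[0.5,-0.004,0.005,0,-0.01,0.2,0,0,0,0,0,0,0,0,0,0,0,0,0,0,0,0,0,0,0]' 20;python3 -c "
from h import *
s=st()"; python3 -m creep '[0,0,0,-0.001,-0.12,0,0,0,-0.001,-0.12]';python3 -c "
from h import *
s=st()"; python3 -m creep '[0,0,0,-0.001,-0.12]';python3 -c "
from h import *
s=st()"
```

```text
time: 22.02
tool_pos: [0.4957, 0.2164, 0.1085]
tool_rot: [3.111, -0.092, 0.543]
contact_force: [-2.6, 7.6, -0.6]
opening: 0.0129
22.025 pos [0.4957 0.2164 0.1085] rot [ 3.111 -0.092  0.543] F [-2.59  7.57 -0.64] T [1.416 0.689 0.088] op 0.0129 q [ 0.272  0.486  1.747 -0.006  0.811  1.306]
time: 22.28
tool_pos: [0.4961, 0.2159, 0.1071]
tool_rot: [3.109, -0.093, 0.298]
contact_force: [1.4, -4.5, 2.5]
opening: 0.0127
22.275 pos [0.4961 0.2159 0.1071] rot [ 3.109 -0.093  0.298] F [ 1.37 -4.54  2.54] T [-0.54   0.039  0.175] op 0.0127 q [ 0.286  0.492  1.742 -0.043  0.814  1.588]
time: 22.4
tool_pos: [0.4962, 0.2155, 0.1063]
tool_rot: [3.109, -0.093, 0.174]
contact_force: [0.5, -3.5, 1.9]
opening: 0.0131
22.4 pos [0.4962 0.2155 0.1063] rot [ 3.109 -0.093  0.174] F [ 0.5  -3.5   1.86] T [-0.247  0.152  0.134] op 0.0131 q [ 0.292  0.495  1.738 -0.06   0.82   1.729]
```

```bash
for i in 1; do python3 -m creep '[0,0,0,-0.0006,-0.1]'|grep -v opening;python3 -c "
from h import *
s=st()"|cut -c1-200; done; python3 -m creep '[0,0,0,-0.0006,-0.1]'>/dev/null;python3 -c "
from h import *
s=st()";python3 -m creep '[0,0,0,-0.0006,-0.1]'>/dev/null;python3 -c "
from h import *
s=st()"
```

```text
time: 22.52
tool_pos: [0.4963, 0.2152, 0.1059]
tool_rot: [3.108, -0.094, 0.071]
contact_force: [1.2, -2.0, -0.4]
22.525 pos [0.4963 0.2152 0.1059] rot [ 3.108 -0.094  0.071] F [ 1.24 -2.05 -0.44] T [-0.027  0.08   0.205] op 0.0132 q [ 0.297  0.499  1.734 -0.073  0.827  1.845]
22.65 pos [0.4964 0.2148 0.1052] rot [ 3.107 -0.094 -0.031] F [-0.68 -1.63 -0.38] T [-0.024  0.076  0.21 ] op 0.0132 q [ 0.301  0.503  1.729 -0.085  0.835  1.96 ]
22.775 pos [0.4964 0.2144 0.1046] rot [ 3.107 -0.094 -0.134] F [ 0.33 -2.37 -0.76] T [-0.027  0.054  0.154] op 0.0129 q [ 0.305  0.507  1.723 -0.096  0.844  2.073]
```

```bash
python3 -m creep '[0,0,0,-0.0006,-0.1]'>/dev/null;python3 -c "
from h import *
s=st()";python3 -m creep '[0,0,0,-0.0006,-0.1]'>/dev/null;python3 -c "
from h import *
s=st()"
```

```text
22.9 pos [0.4964 0.2141 0.104 ] rot [ 3.106 -0.094 -0.237] F [ 0.57 -1.2   0.56] T [-0.009  0.066  0.176] op 0.0125 q [ 0.309  0.512  1.716 -0.105  0.855  2.185]
23.025 pos [0.4964 0.2137 0.1034] rot [ 3.105 -0.094 -0.34 ] F [-0.28 -1.28 -0.58] T [0.03  0.081 0.216] op 0.0132 q [ 0.312  0.516  1.709 -0.113  0.866  2.295]
```

```bash
python3 -m creep '[0,0,0,-0.0006,-0.1]'>/dev/null;python3 -c "
from h import *
s=st()"
```

```text
23.15 pos [0.4963 0.2134 0.1029] rot [ 3.104 -0.094 -0.443] F [-0.55 -2.39  2.27] T [0.002 0.16  0.127] op 0.0129 q [ 0.314  0.521  1.702 -0.119  0.879  2.404]
```

```bash
python3 -m creep '[0,0,0,-0.0006,-0.1]'>/dev/null;python3 -c "
from h import *
s=st()"
```

```text
23.275 pos [0.4962 0.213  0.1024] rot [ 3.104 -0.094 -0.545] F [-1.62 -1.96  1.93] T [0.036 0.127 0.26 ] op 0.0132 q [ 0.316  0.526  1.694 -0.124  0.892  2.51 ]
```

```bash
python3 - <<'E'
from h import *
c=read_camera("wrist"); save(c,"pics/q.png")
c=read_camera("scene"); cv2.imwrite("pics/q_scene.png",cv2.resize(np.ascontiguousarray(c["image"][130:270,130:310,::-1]),None,fx=4,fy=4,interpolation=cv2.INTER_CUBIC))
E
```

```text
(no output)
```

View pics/q.png

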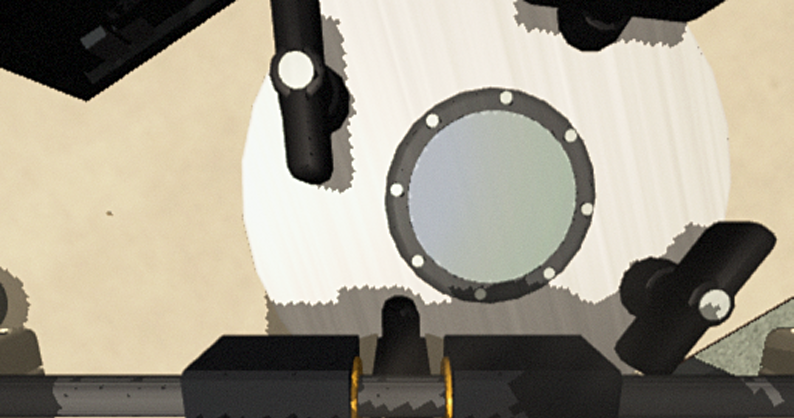

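View pics/q_scene.png

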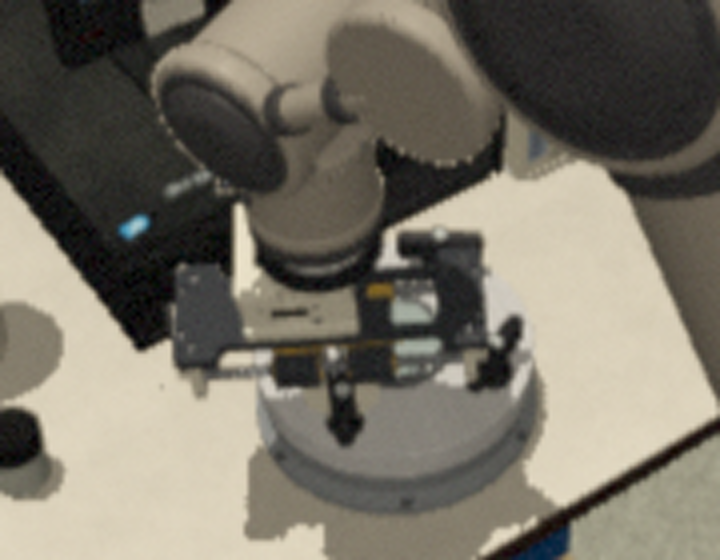

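```bash
python3 -m creep '[0,0,0,-0.0004,-0.06]'>/dev/null;python3 -c "
from h import *
s=st()"; python3 -m creep '[0,0,0,0,0]'>/dev/null;python3 -c "
from h import *
s=st()"
```

```text
23.5 pos [0.4962 0.2128 0.1022] rot [ 3.103 -0.094 -0.601] F [-1.48 -1.95  1.64] T [0.095 0.179 0.269] op 0.0129 q [ 0.317  0.529  1.69  -0.126  0.9    2.568]
23.625 pos [0.4962 0.2128 0.1022] rot [ 3.103 -0.094 -0.599] F [ 0.05 -1.01 -0.3 ] T [0.219 0.021 0.227] op 0.0131 q [ 0.317  0.529  1.69  -0.126  0.899  2.565]
```

```bash
python3 -m creep '[0,0,0,-0.0004,-0.08]'>/dev/null;python3 -c "
from h import *
s=st()"; python3 -m creep '[0,0,0,0,0]'>/dev/null;python3 -c "
from h import *
s=st()"
```

```text
23.75 pos [0.496  0.2126 0.1018] rot [ 3.103 -0.094 -0.677] F [-0.5  -2.57  2.02] T [-0.059  0.101  0.283] op 0.0131 q [ 0.318  0.532  1.684 -0.127  0.91   2.645]
23.875 pos [0.496  0.2126 0.1019] rot [ 3.103 -0.094 -0.674] F [-0.29 -0.76  1.49] T [0.099 0.063 0.208] op 0.0131 q [ 0.318  0.532  1.684 -0.127  0.91   2.642]
```

```bash
python3 -m creep '[0,0,0,-0.0004,-0.06]'>/dev/null;python3 -c "
from h import *
s=st()"; python3 -m creep '[0,0,0,0,0]'>/dev/null;python3 -c "
from h import *
s=st()";python3 -m creep '[0,0,0,0,0]'>/dev/null;python3 -c "
from h import *
s=st()"
```

```text
24.0 pos [0.496  0.2125 0.1016] rot [ 3.103 -0.095 -0.732] F [-1.53 -3.13  3.86] T [-0.072  0.202  0.253] op 0.0132 q [ 0.318  0.535  1.68  -0.128  0.917  2.7  ]
24.125 pos [0.496  0.2125 0.1016] rot [ 3.103 -0.095 -0.729] F [-2.73 -0.68  1.49] T [0.048 0.088 0.185] op 0.0128 q [ 0.318  0.535  1.68  -0.128  0.917  2.697]
24.25 pos [0.4959 0.2125 0.1016] rot [ 3.103 -0.095 -0.726] F [-1.73 -1.96 -0.13] T [ 0.086 -0.009  0.17 ] op 0.0128 q [ 0.318  0.535  1.681 -0.128  0.916  2.694]
```

```bash
python3 -m creep '[0.3,0,0,0,0, 0.5,0,0,0,0,0.5,0,0,0.06,0.1,0.5,-0.01,-0.04,0.06,0.18,0.5,-0.02,-0.05,0.05,0.18,0.5,-0.02,-0.02,0.0,0.1,0.5,0,0,0,0,0.5,0,0,0,0]' 12;python3 - <<'E'
from h import *
import pickle
s=st();c=read_camera("wrist");save(c,"pics/r1.png");pickle.dump(c,open("n1.pkl","wb"))
E
python3 -m creep '[0.5,0.0,0.055,0.0,0,0.5,0,0.055,0,0,0.5,0,0,0,0,0.5,0,0,0,0]';python3 - <<'E'
from h import *
import pickle
s=st();c=read_camera("wrist");save(c,"pics/r2.png");pickle.dump(c,open("n2.pkl","wb"))
E
```

```text
time: 25.25
tool_pos: [0.4507, 0.1146, 0.2602]
tool_rot: [3.101, -0.1, -0.152]
contact_force: [-0.2, -0.6, 0.6]
opening: 0.046
25.25 pos [0.4507 0.1146 0.2602] rot [ 3.101 -0.1   -0.152] F [-0.25 -0.58  0.57] T [ 0.105  0.145 -0.078] op 0.046 q [ 0.126  0.186  1.72  -0.073  1.152  1.878]
time: 25.8
tool_pos: [0.4518, 0.23, 0.2569]
tool_rot: [3.099, -0.096, -0.153]
contact_force: [-0.9, -1.3, -0.0]
opening: 0.0459
25.8 pos [0.4518 0.23   0.2569] rot [ 3.099 -0.096 -0.153] F [-0.91 -1.3  -0.  ] T [ 0.045  0.035 -0.001] op 0.0459 q [ 0.369  0.279  1.605 -0.091  1.197  2.126]
```

View pics/r1.png

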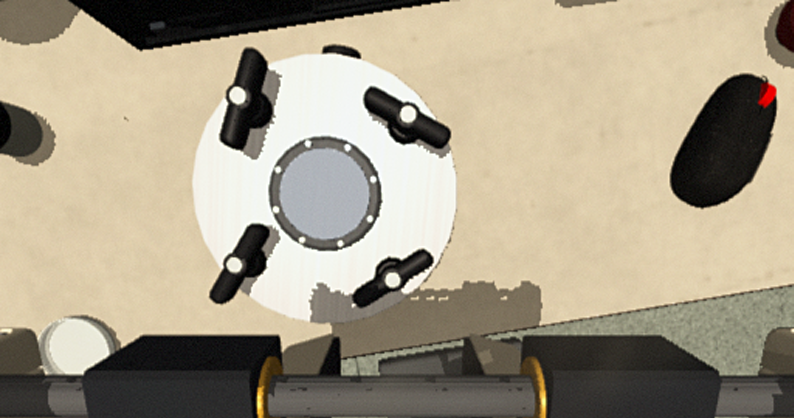

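View pics/r2.png

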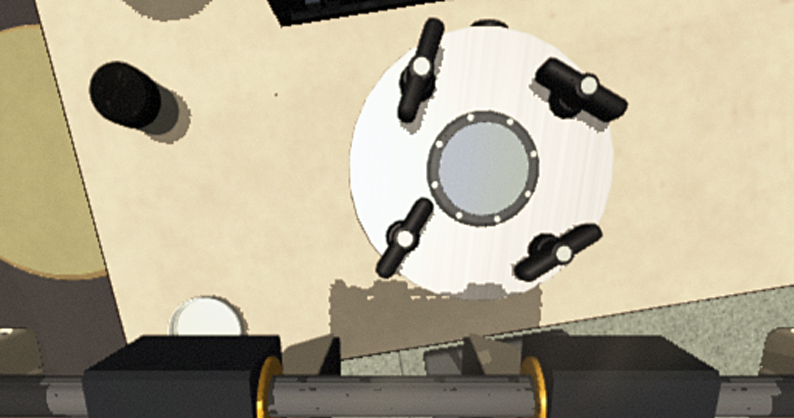

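```bash
python3 - <<'E'
from tri import *
c1=pickle.load(open("n1.pkl","rb"));c2=pickle.load(open("n2.pkl","rb"))
o=run(c1,dict(A=(238,96),B=(408,115),C=(392,280),D=(235,265)),c2,dict(A=(422,66),B=(589,85),C=(564,254),D=(405,238)))
g=lambda u,v,z:onz(c1,(u+.5)/1.55-.5,(v+.5)/1.55-.5,z)
for n,p,q,z in (("A",(256,58),(232,140),.094),("B",(373,94),(443,141),.094),("C",(428,257),(359,300),.094),("D",(262,232),(217,297),.09)):
    a=g(*p,z)-g(*q,z);print(n,np.arctan2(a[1],a[0])%np.pi,np.linalg.norm(a))
r1=[(308,143),(347,148),(374,179),(370,219),(340,243),(302,239),(276,209),(278,169)];r2=[(471,118),(510,122),(534,154),(530,192),(495,219),(459,214),(435,184),(439,144)]
import h,tri
cc=h.caps; tri.caps=lambda c,g:cc(c,g,3)
tri.run(c1,{i:p for i,p in enumerate(r1)},c2,{i:p for i,p in enumerate(r2)})
E
```

```text
A [596.7 187.8 101.9] gap 0.0 areas (np.float64(100.3888888888889), np.float64(11.166666666666666), np.float64(11.833333333333334)) (np.float64(103.47222222222223), np.float64(11.0), np.float64(12.0))
B [570.5  85.  101.7] gap 0.0 areas (np.float64(95.27777777777777), np.float64(10.666666666666666), np.float64(11.5)) (np.float64(91.83333333333333), np.float64(10.5), np.float64(11.166666666666666))
C [467.8 111.4 101.8] gap 0.1 areas (np.float64(81.38888888888889), np.float64(10.333333333333334), np.float64(10.0)) (np.float64(78.44444444444444), np.float64(9.833333333333334), np.float64(10.0))
D [494.  214.   95.9] gap 0.0 areas (np.float64(82.25), np.float64(10.5), np.float64(10.333333333333334)) (np.float64(86.97222222222223), np.float64(10.5), np.float64(10.666666666666666))
A 2.643336054966924 0.05273895224990809
B 0.8530655645192265 0.053871309435481934
C 1.9710224414326787 0.05569965878508593
D 2.3500871593592323 0.054941213757302494
0 [568.6 154.8  70.8] gap 0.5 areas (np.float64(24.527777777777775), np.float64(6.166666666666667), np.float64(6.5)) (np.float64(20.416666666666668
[... 717 characters left out ...]
(np.float64(21.583333333333332), np.float64(4.5), np.float64(6.166666666666667))
5 [502.9 171.8  70.8] gap 0.6 areas (np.float64(21.63888888888889), np.float64(6.333333333333333), np.float64(5.5)) (np.float64(16.75), np.float64(4.5), np.float64(4.833333333333333))
6 [526.9 185.9  70. ] gap 0.1 areas (np.float64(22.88888888888889), np.float64(5.333333333333333), np.float64(5.333333333333333)) (np.float64(18.88888888888889), np.float64(4.833333333333333), np.float64(5.333333333333333))
7 [554.1 179.   71.1] gap 0.5 areas (np.float64(22.694444444444443), np.float64(5.666666666666667), np.float64(6.166666666666667)) (np.float64(19.555555555555554), np.float64(5.0), np.float64(5.333333333333333))
```

```bash
python3 -m creep '[0.5,0.03,-0.037,0,0.175,0.5,0.03,-0.037,0,0.175,0.5,0.03,-0.037,0,0.175,0.5,0.026,-0.03,-0.03,0.175,0.5,0,0,-0.04,0.175,0.5,0,0,-0.02,0.175,0.5,0,0,0,0]' 12;python3 - <<'E'
from h import *
s=st();c=read_camera("wrist");save(c,"pics/s.png")
E
```

```text
time: 26.72
tool_pos: [0.569, 0.0797, 0.1643]
tool_rot: [3.099, -0.098, 0.901]
contact_force: [-0.7, -0.3, 0.6]
opening: 0.0458
26.725 pos [0.569  0.0797 0.1643] rot [ 3.099 -0.098  0.901] F [-0.67 -0.3   0.64] T [-0.04   0.044  0.004] op 0.0458 q [-0.021  0.465  1.596  0.062  0.989  0.62 ]
```

View pics/s.png

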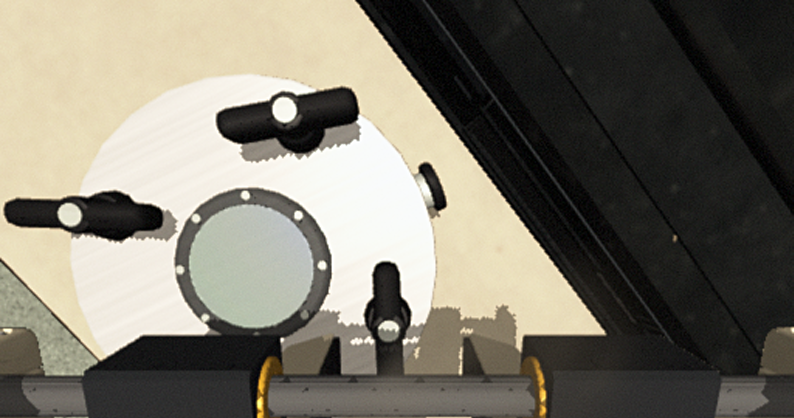

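Aligned with B, whose cap is at about (388,330) and whose bar is vertical in the image. Descending.

```bash
python3 -m creep '[0.5,0.0,0.007,-0.035,0,0.5,0,0,-0.02,0,0.5,0,0,-0.004,0,0.5,0,0,0,0]' 12;python3 -c "
from h import *
s=st()"
```

```text
time: 27.28
tool_pos: [0.5728, 0.0867, 0.1112]
tool_rot: [3.09, -0.105, 0.886]
contact_force: [1.1, -0.1, -0.1]
opening: 0.0461
27.275 pos [0.5728 0.0867 0.1112] rot [ 3.09  -0.105  0.886] F [ 1.05 -0.08 -0.15] T [-0.062  0.028 -0.017] op 0.0461 q [-0.007  0.533  1.651  0.066  0.852  0.639]
```

```bash
python3 -m creep '[0.5,-0.002,0.0,-0.008,0.0,0.2,0,0,0,0,0,0,0,0,0,0,0,0,0,0,0,0,0,0,0]' 20;python3 -c "
from h import *
s=st()"; python3 -m creep '[0,0,0,-0.001,-0.15,0,0,0,-0.001,-0.15]';python3 -c "
from h import *
s=st()";python3 -m creep '[0,0,0,-0.0006,-0.1]'>/dev/null;python3 -c "
from h import *
s=st()"
```

```text
time: 27.9
tool_pos: [0.5704, 0.0879, 0.1051]
tool_rot: [3.09, -0.107, 0.885]
contact_force: [-4.8, 5.0, 1.5]
opening: 0.0135
27.9 pos [0.5704 0.0879 0.1051] rot [ 3.09  -0.107  0.885] F [-4.78  4.97  1.47] T [0.964 1.03  0.304] op 0.0135 q [-0.006  0.538  1.664  0.069  0.833  0.639]
time: 28.15
tool_pos: [0.571, 0.0876, 0.1035]
tool_rot: [3.089, -0.109, 0.577]
contact_force: [2.2, -2.3, -1.9]
opening: 0.0135
28.15 pos [0.571  0.0876 0.1035] rot [ 3.089 -0.109  0.577] F [ 2.16 -2.26 -1.88] T [-0.203 -0.06   0.174] op 0.0135 q [0.013 0.538 1.669 0.019 0.814 0.997]
28.275 pos [0.5713 0.0874 0.1029] rot [ 3.088 -0.109  0.474] F [ 1.24 -1.1  -1.06] T [0.005 0.047 0.209] op 0.0137 q [ 0.019  0.54   1.669 -0.     0.812  1.119]
```

```bash
python3 -m creep '[0,0,0,-0.0006,-0.08]'>/dev/null;python3 -c "
from h import *
s=st()";python3 -m creep '[0,0,0,-0.0006,-0.08]'>/dev/null;python3 -c "
from h import *
s=st()";python3 -m creep '[0,0,0,-0.0006,-0.08]'>/dev/null;python3 -c "
from h import *
s=st()"
```

```text
28.4 pos [0.5715 0.0872 0.1023] rot [ 3.088 -0.109  0.391] F [ 1.   -0.71 -0.71] T [0.106 0.115 0.134] op 0.0136 q [ 0.025  0.541  1.667 -0.015  0.812  1.217]
28.525 pos [0.5716 0.0871 0.1019] rot [ 3.088 -0.109  0.309] F [-0.79 -2.14  0.4 ] T [0.064 0.202 0.223] op 0.0135 q [ 0.03   0.543  1.665 -0.03   0.813  1.314]
28.65 pos [0.5718 0.0869 0.1015] rot [ 3.087 -0.109  0.226] F [-0.35 -0.92  0.59] T [0.113 0.187 0.223] op 0.0135 q [ 0.035  0.546  1.663 -0.045  0.816  1.411]
```

```bash
python3 -m creep '[0,0,0,-0.0005,-0.08]'>/dev/null;python3 -c "
from h import *
s=st()";python3 -m creep '[0,0,0,-0.0005,-0.08]'>/dev/null;python3 -c "
from h import *
s=st()"
```

```text
28.775 pos [0.5719 0.0867 0.1012] rot [ 3.087 -0.11   0.144] F [-0.26 -1.52  1.22] T [0.106 0.197 0.287] op 0.0137 q [ 0.04   0.548  1.659 -0.059  0.821  1.508]
28.9 pos [0.572  0.0865 0.1008] rot [ 3.086 -0.11   0.062] F [-0.27 -1.93  0.56] T [0.072 0.14  0.252] op 0.0135 q [ 0.045  0.551  1.655 -0.073  0.826  1.603]
```

```bash
python3 -m creep '[0,0,0,-0.0005,-0.07]'>/dev/null;python3 -c "
from h import *
s=st()"
```

```text
29.025 pos [0.5721 0.0863 0.1005] rot [ 3.086 -0.11  -0.01 ] F [-0.69 -2.5   1.25] T [0.139 0.146 0.31 ] op 0.0133 q [ 0.049  0.553  1.651 -0.084  0.832  1.686]
```

```bash
python3 -m creep '[0,0,0,-0.0003,-0.05]'>/dev/null;python3 -c "
from h import *
s=st()"
```

```text
29.15 pos [0.5721 0.0862 0.1004] rot [ 3.086 -0.11  -0.061] F [-0.79 -2.09  1.12] T [0.157 0.167 0.308] op 0.014 q [ 0.052  0.555  1.648 -0.092  0.838  1.745]
```

```bash
python3 -m creep '[0,0,0,-0.0002,-0.03]'>/dev/null;python3 -c "
from h import *
s=st()"
```

```text
29.275 pos [0.5721 0.0861 0.1002] rot [ 3.085 -0.11  -0.092] F [-1.13 -0.27  0.87] T [0.215 0.202 0.366] op 0.0138 q [ 0.053  0.557  1.645 -0.096  0.841  1.78 ]
```

```bash
python3 -m creep '[0,0,0,0,0,0.3,0,0,0,0, 0.5,0,0,0,0,0.5,0,0,0.06,0,0.5,-0.04,0.0,0.06,-0.1,0.5,-0.05,0.02,0.05,0,0.5,-0.03,0.01,0.0,0,0.5,0,0,0,0,0.5,0,0,0,0]' 12;python3 - <<'E'
from h import *
import pickle
s=st();c=read_camera("wrist");save(c,"pics/t1.png");pickle.dump(c,open("n1.pkl","wb"))
E
python3 -m creep '[0.5,0.0,0.055,0.0,0,0.5,0,0.055,0,0,0.5,0,0,0,0,0.5,0,0,0,0]';python3 - <<'E'
from h import *
import pickle
s=st();c=read_camera("wrist");save(c,"pics/t2.png");pickle.dump(c,open("n2.pkl","wb"))
E
```

```text
time: 30.4
tool_pos: [0.4617, 0.1137, 0.2601]
tool_rot: [3.089, -0.112, -0.195]
contact_force: [-1.0, 0.3, -0.5]
opening: 0.0465
30.4 pos [0.4617 0.1137 0.2601] rot [ 3.089 -0.112 -0.195] F [-1.    0.29 -0.53] T [0.046 0.129 0.038] op 0.0465 q [ 0.133  0.205  1.697 -0.094  1.152  1.937]
time: 30.95
tool_pos: [0.4647, 0.2247, 0.2569]
tool_rot: [3.086, -0.108, -0.2]
contact_force: [0.2, 0.0, 0.1]
opening: 0.046
30.95 pos [0.4647 0.2247 0.2569] rot [ 3.086 -0.108 -0.2  ] F [0.23 0.04 0.14] T [0.081 0.043 0.059] op 0.046 q [ 0.361  0.297  1.581 -0.112  1.204  2.173]
```

View pics/t1.png

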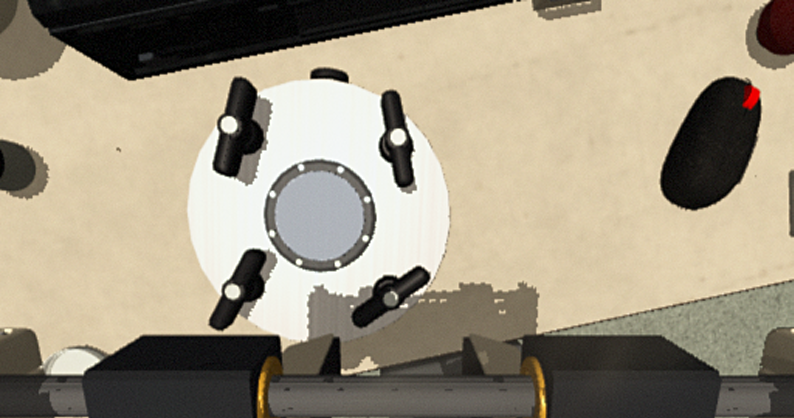

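View pics/t2.png

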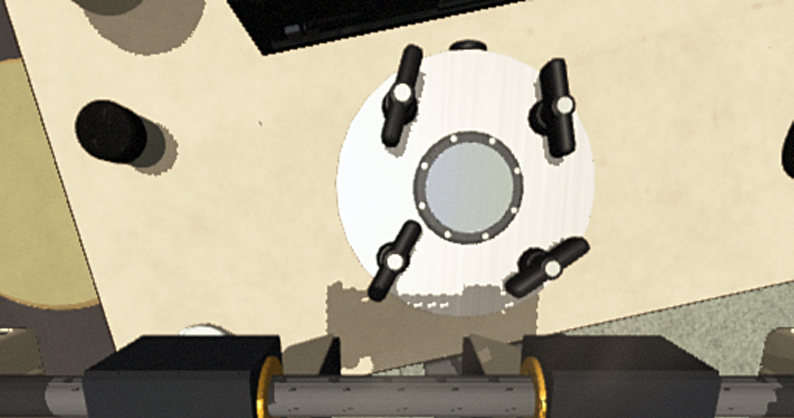

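```bash
python3 - <<'E'
from tri import *
c1=pickle.load(open("n1.pkl","rb"));c2=pickle.load(open("n2.pkl","rb"))
o=run(c1,dict(A=(230,125),B=(399,137),C=(390,300),D=(233,291)),c2,dict(A=(402,93),B=(565,104),C=(552,269),D=(395,261)))
g=lambda u,v,z:onz(c1,(u+.5)/1.55-.5,(v+.5)/1.55-.5,z)
for n,p,q,z in (("A",(245,88),(225,168),.094),("B",(390,98),(407,180),.09),("C",(424,273),(358,320),.094),("D",(260,257),(216,322),.09)):
    a=g(*p,z)-g(*q,z);print(n,np.arctan2(a[1],a[0])%np.pi,np.linalg.norm(a))
r1=[(301,168),(340,170),(367,199),(364,237),(337,263),(299,261),(272,233),(272,194)];r2=[(454,139),(492,141),(517,171),(513,209),(485,236),(448,234),(422,206),(425,166)]
import h,tri
cc=h.caps; tri.caps=lambda c,g:cc(c,g,3)
tri.run(c1,{i:p for i,p in enumerate(r1)},c2,{i:p for i,p in enumerate(r2)})
E
```

```text
A [596.8 187.8 101.8] gap 0.1 areas (np.float64(100.3611111111111), np.float64(11.166666666666666), np.float64(11.666666666666666)) (np.float64(101.3888888888889), np.float64(11.5), np.float64(11.666666666666666))
B [570.5  85.   96.5] gap 0.0 areas (np.float64(90.94444444444444), np.float64(10.5), np.float64(11.166666666666666)) (np.float64(86.0), np.float64(10.166666666666666), np.float64(11.0))
C [467.8 110.9 100.5] gap 0.3 areas (np.float64(77.55555555555556), np.float64(10.0), np.float64(10.333333333333334)) (np.float64(76.69444444444444), np.float64(9.666666666666666), np.float64(10.333333333333334))
D [494.  214.   96.1] gap 0.1 areas (np.float64(80.86111111111111), np.float64(10.166666666666666), np.float64(10.333333333333334)) (np.float64(84.94444444444444), np.float64(10.333333333333334), np.float64(10.5))
A 2.642973105758496 0.05175349846449982
B 0.010850075125439514 0.05358767874050769
C 1.9874141764999749 0.055892944656533106
D 2.3209439892683474 0.054808275519482016
0 [568.9 154.7  68. ] gap 0.2 areas (np.float64(20.97222222222222), np.float64(5.666666666666667), np.flo
[... 775 characters left out ...]
at64(5.166666666666667)) (np.float64(16.194444444444446), np.float64(4.5), np.float64(4.5))
5 [503.1 171.7  69.7] gap 0.1 areas (np.float64(19.055555555555554), np.float64(6.333333333333333), np.float64(5.166666666666667)) (np.float64(18.833333333333332), np.float64(4.833333333333333), np.float64(5.333333333333333))
6 [527.  186.   70.1] gap 0.2 areas (np.float64(23.75), np.float64(5.833333333333333), np.float64(6.0)) (np.float64(18.194444444444446), np.float64(4.333333333333333), np.float64(5.333333333333333))
7 [554.2 178.8  70.8] gap 0.6 areas (np.float64(25.75), np.float64(6.333333333333333), np.float64(6.0)) (np.float64(20.22222222222222), np.float64(4.833333333333333), np.float64(5.5))
```

```bash
python3 -m creep '[0.5,0.0,0,-0.03,-0.18,0.5,0.015,-0.005,-0.04,-0.18,0.5,0.014,-0.005,-0.025,-0.18,0.5,0,0,0,0]' 12;python3 - <<'E'
from h import *
s=st();c=read_camera("wrist");save(c,"pics/u.png")
E
```

```text
time: 31.5
tool_pos: [0.496, 0.2095, 0.16]
tool_rot: [3.086, -0.111, -0.762]
contact_force: [0.2, -0.5, 0.8]
opening: 0.0457
31.5 pos [0.496  0.2095 0.16  ] rot [ 3.086 -0.111 -0.762] F [ 0.22 -0.54  0.76] T [ 0.155  0.087 -0.033] op 0.0457 q [ 0.325  0.464  1.612 -0.142  1.067  2.73 ]
```

View pics/u.png

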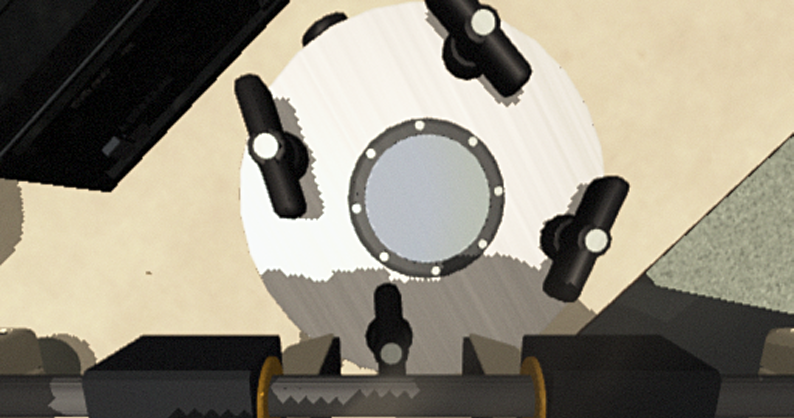

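```bash
python3 -m creep '[0.5,0.0,0.003,-0.035,0,0.5,0,0,-0.02,0,0.5,0,0,-0.004,0,0.5,0,0,0,0]' 12;python3 -c "
from h import *
s=st()"
```

```text
time: 32.05
tool_pos: [0.4977, 0.2127, 0.1073]
tool_rot: [3.096, -0.116, -0.751]
contact_force: [-0.6, -0.1, -0.7]
opening: 0.0462
32.05 pos [0.4977 0.2127 0.1073] rot [ 3.096 -0.116 -0.751] F [-0.58 -0.12 -0.7 ] T [ 0.148  0.004 -0.017] op 0.0462 q [ 0.329  0.531  1.67  -0.154  0.932  2.745]
```

```bash
python3 -m creep '[0.5,-0.002,0.0,-0.009,0.0,0.2,0,0,0,0,0,0,0,0,0,0,0,0,0,0,0,0,0,0,0]' 20;python3 -c "
from h import *
s=st()"; python3 -m creep '[0,0,0,0,-0.04]'>/dev/null;python3 -c "
from h import *
s=st()"; python3 -m creep '[0,0,0,0,-0.02]'>/dev/null;python3 -c "
from h import *
s=st()"
```

```text
time: 32.67
tool_pos: [0.496, 0.2125, 0.1004]
tool_rot: [3.098, -0.118, -0.749]
contact_force: [-3.6, -3.0, 2.2]
opening: 0.013
32.675 pos [0.496  0.2125 0.1004] rot [ 3.098 -0.118 -0.749] F [-3.55 -3.02  2.15] T [-0.114  0.587  0.174] op 0.013 q [ 0.331  0.537  1.683 -0.158  0.911  2.749]
32.8 pos [0.4959 0.2125 0.1005] rot [ 3.097 -0.118 -0.789] F [ 0.76  0.69 -0.92] T [ 0.421 -0.043  0.334] op 0.0139 q [ 0.331  0.539  1.679 -0.158  0.918  2.789]
32.925 pos [0.4959 0.2124 0.1004] rot [ 3.097 -0.118 -0.809] F [ 0.12 -1.21 -1.  ] T [ 0.202 -0.044  0.359] op 0.0136 q [ 0.331  0.541  1.677 -0.158  0.922  2.809]
```

```bash
python3 -m creep '[0.3,0,0,0,0,0.5,0,0,0,0,0.5,0,0,0.06,0,0.5,0.03,-0.01,0.02,0.187,0.5,0.03,-0.01,0,0.187,0.5,0.03,-0.006,0,0.187,0.5,0.01,0,0,0.187,0.5,0,0,0,0.187,0.5,0,0,0,0.187,0.5,0,0,0,0.187,0.5,0,0,0,0.187,0.5,0,0,0,0.187]' 12;python3 -m creep '[0.5,0,0,0,0.187,0.5,0,0,0,0.187,0.5,0,0,0,0.187,0.5,0,0,0,0.187,0.5,0,0,0,0.187,0.5,0,0,0,0.187,0.5,0,0,0,0.187,0.5,0,0,0,0.187,0.5,0,0,0,0.187,0.5,0,0,0,0]'; python3 - <<'E'
from h import *
s=st();c=read_camera("wrist");save(c,"pics/v.png")
E
```

```text
time: 34.42
tool_pos: [0.5994, 0.1862, 0.1836]
tool_rot: [3.095, -0.122, 0.884]
contact_force: [-0.3, -0.7, 0.2]
opening: 0.0459
time: 35.67
tool_pos: [0.5996, 0.1858, 0.1834]
tool_rot: [3.094, -0.124, 2.571]
contact_force: [0.2, -0.2, 0.1]
opening: 0.0462
35.675 pos [0.5996 0.1858 0.1834] rot [ 3.094 -0.124  2.571] F [ 0.22 -0.23  0.12] T [-0.015 -0.205 -0.03 ] op 0.0462 q [ 0.124  0.612  1.278  0.119  1.318 -0.907]
```

View pics/v.png

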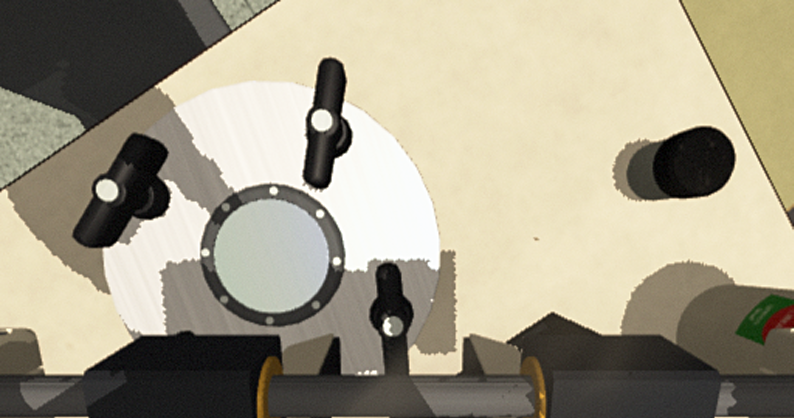

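```bash
python3 - <<'E'
from h import *
c=read_camera("wrist")
g=lambda u,v,z:onz(c,(u+.5)/1.55-.5,(v+.5)/1.55-.5,z)
a=g(388,270,.1)-g(396,365,.1);print(np.arctan2(a[1],a[0]),np.linalg.norm(a),g(393,327,.102))
E
python3 -m creep '[0.5,0.0,0.001,-0.03,0.06,0.5,0,0,-0.03,0,0.5,0,0,-0.012,0,0.5,0,0,0,0]' 12;python3 -c "
from h import *
s=st()"
```

```text
2.6432109856715145 0.049133850652603485 [0.59701782 0.187555   0.102     ]
time: 36.28
tool_pos: [0.5997, 0.1867, 0.1113]
tool_rot: [3.092, -0.121, 2.62]
contact_force: [0.2, 0.0, 0.9]
opening: 0.0457
36.275 pos [0.5997 0.1867 0.1113] rot [ 3.092 -0.121  2.62 ] F [0.15 0.03 0.88] T [ 0.035 -0.174  0.02 ] op 0.0457 q [ 0.127  0.685  1.354  0.122  1.172 -0.97 ]
```

```bash
python3 -m creep '[0.5,-0.001,0.0,-0.007,0.015,0.2,0,0,0,0,0,0,0,0,0,0,0,0,0,0,0,0,0,0,0]' 20;python3 -c "
from h import *
s=st()"; python3 -m creep '[0,0,0,-0.001,-0.15,0,0,0,-0.001,-0.15,0,0,0,-0.001,-0.15]';python3 -c "
from h import *
s=st()";python3 -m creep '[0,0,0,-0.0006,-0.1]'>/dev/null;python3 -c "
from h import *
s=st()"
```

```text
time: 36.9
tool_pos: [0.5992, 0.1853, 0.1068]
tool_rot: [3.093, -0.118, 2.635]
contact_force: [-3.7, -3.5, 1.8]
opening: 0.013
36.9 pos [0.5992 0.1853 0.1068] rot [ 3.093 -0.118  2.635] F [-3.7  -3.51  1.76] T [-1.074  0.509  0.298] op 0.013 q [ 0.127  0.689  1.361  0.118  1.161 -0.986]
time: 37.28
tool_pos: [0.5977, 0.184, 0.1041]
tool_rot: [3.098, -0.119, 2.173]
contact_force: [-2.0, -1.7, 0.7]
opening: 0.0133
37.275 pos [0.5977 0.184  0.1041] rot [ 3.098 -0.119  2.173] F [-2.04 -1.68  0.72] T [-0.31   0.363  0.223] op 0.0133 q [ 0.117  0.664  1.419  0.142  1.08  -0.551]
37.4 pos [0.5972 0.1837 0.1035] rot [ 3.099 -0.119  2.069] F [-0.15 -0.36 -1.39] T [-0.249  0.094  0.215] op 0.0129 q [ 0.116  0.658  1.433  0.145  1.06  -0.451]
```

```bash
python3 -m creep '[0,0.001,0.001,-0.0006,-0.1]'>/dev/null;python3 -c "
from h import *
s=st()";python3 -m creep '[0,0.0005,0.001,-0.0005,-0.08]'>/dev/null;python3 -c "
from h import *
s=st()";python3 -m creep '[0,0.0005,0.0005,-0.0005,-0.08]'>/dev/null;python3 -c "
from h import *
s=st()"
```

```text
37.525 pos [0.5969 0.1837 0.1028] rot [ 3.103 -0.118  1.967] F [-6.42 -7.37  3.55] T [-1.233  1.03   0.378] op 0.0132 q [ 0.117  0.655  1.443  0.144  1.044 -0.349]
37.65 pos [0.5966 0.1837 0.1024] rot [ 3.106 -0.117  1.884] F [-3.12 -5.39  3.88] T [-0.983  0.55   0.267] op 0.0133 q [ 0.118  0.651  1.451  0.142  1.032 -0.265]
37.775 pos [0.5962 0.1836 0.1021] rot [ 3.108 -0.116  1.802] F [-2.92 -1.39  2.48] T [-0.411  0.55   0.277] op 0.0132 q [ 0.119  0.647  1.459  0.14   1.019 -0.183]
```

```bash
python3 -m creep '[0,0,0,-0.0003,-0.05]'>/dev/null;python3 -c "
from h import *
s=st()";python3 -m creep '[0,0,0,-0.0003,-0.04]'>/dev/null;python3 -c "
from h import *
s=st()"
```

```text
37.9 pos [0.5959 0.1835 0.102 ] rot [ 3.108 -0.116  1.75 ] F [ 0.33  0.92 -0.75] T [ 0.024 -0.025  0.247] op 0.0129 q [ 0.12   0.644  1.465  0.139  1.01  -0.131]
38.025 pos [0.5958 0.1835 0.1018] rot [ 3.109 -0.116  1.71 ] F [-0.2   0.28 -0.82] T [-0.133  0.041  0.242] op 0.013 q [ 0.121  0.642  1.47   0.138  1.003 -0.089]
```

```bash
python3 -m creep '[0,0,0,-0.0003,-0.05]'>/dev/null;python3 -c "
from h import *
s=st()";python3 -m creep '[0,0,0,-0.0003,-0.04]'>/dev/null;python3 -c "
from h import *
s=st()"
```

```text
38.15 pos [0.5956 0.1835 0.1016] rot [ 3.109 -0.116  1.659] F [-0.11  0.58 -0.13] T [-0.194  0.121  0.277] op 0.0131 q [ 0.122  0.64   1.476  0.137  0.994 -0.037]
38.275 pos [0.5954 0.1835 0.1014] rot [ 3.109 -0.116  1.618] F [-0.04 -0.37  0.25] T [-0.18   0.057  0.306] op 0.013 q [0.123 0.638 1.48  0.135 0.987 0.005]
```

```bash
python3 -m creep '[0,0,0,-0.0002,-0.03]'>/dev/null;python3 -c "
from h import *
s=st()"; python3 -m creep '[0,0,0,0,0,0.3,0,0,0,0,0.5,0,0,0,0,0.5,0,0,0.06,0,0.5,-0.043,-0.024,0.01,0.13,0.5,-0.043,-0.024,0,0.13,0.5,-0.04,-0.024,0,0.13,0.5,0,0,0,0]' 12;python3 - <<'E'
from h import *
s=st();c=read_camera("wrist");save(c,"pics/w.png")
E
```

```text
38.4 pos [0.5953 0.1835 0.1014] rot [ 3.109 -0.115  1.587] F [-0.3   0.33  0.01] T [-0.173  0.065  0.357] op 0.0131 q [0.123 0.636 1.483 0.134 0.982 0.036]
time: 39.4
tool_pos: [0.4671, 0.1099, 0.1735]
tool_rot: [3.106, -0.114, 1.99]
contact_force: [-0.1, -0.0, 0.2]
opening: 0.0461
39.4 pos [0.4671 0.1099 0.1735] rot [ 3.106 -0.114  1.99 ] F [-0.09 -0.01  0.25] T [-0.044 -0.212 -0.005] op 0.0461 q [-0.002  0.341  1.771  0.137  1.047 -0.49 ]
```

View pics/w.png

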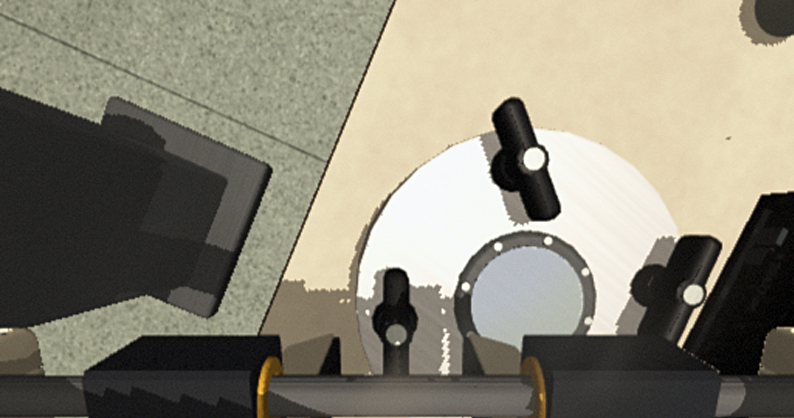

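A read 0.357, about +0.15 over free, so it is firm. The gripper is now over C, whose bar is vertical in the image at about (396,330).

```bash
python3 -m creep '[0.5,0.002,0.0005,-0.035,-0.01,0.5,0,0,-0.02,0,0.5,0,0,-0.01,0,0.5,0,0,0,0]' 12;python3 -c "
from h import *
s=st()"
```

```text
time: 39.95
tool_pos: [0.4764, 0.1123, 0.1083]
tool_rot: [3.096, -0.111, 1.976]
contact_force: [-0.3, 0.1, -0.5]
opening: 0.0457
39.95 pos [0.4764 0.1123 0.1083] rot [ 3.096 -0.111  1.976] F [-0.31  0.15 -0.51] T [-0.088 -0.105  0.022] op 0.0457 q [ 0.002  0.444  1.829  0.156  0.876 -0.501]
```

```bash
python3 -m creep '[0.5,-0.007,-0.001,-0.001,0.0,0.2,0,0,-0.002,0,0,0,0,0,0,0,0,0,0,0,0,0,0,0,0]' 20;python3 -c "
from h import *
s=st()"; python3 -m creep '[0,0,0,-0.001,-0.15,0,0,0,-0.001,-0.15,0,0,0,-0.001,-0.15]';python3 -c "
from h import *
s=st()";python3 -m creep '[0,0,0,-0.0006,-0.1]'>/dev/null;python3 -c "
from h import *
s=st()"
```

```text
time: 40.58
tool_pos: [0.4667, 0.1101, 0.1062]
tool_rot: [3.102, -0.11, 1.978]
contact_force: [-9.8, -7.1, 7.7]
opening: 0.0127
40.575 pos [0.4667 0.1101 0.1062] rot [ 3.102 -0.11   1.978] F [-9.82 -7.08  7.71] T [-1.286  1.641  0.24 ] op 0.0127 q [-1.000e-03  4.350e-01  1.854e+00  1.530e-01  8.660e-01 -5.060e-01]
time: 40.95
tool_pos: [0.4659, 0.1101, 0.1038]
tool_rot: [3.104, -0.111, 1.515]
contact_force: [-0.5, 0.8, -0.8]
opening: 0.0127
40.95 pos [0.4659 0.1101 0.1038] rot [ 3.104 -0.111  1.515] F [-0.5   0.78 -0.8 ] T [0.016 0.193 0.193] op 0.0127 q [ 0.004  0.417  1.896  0.153  0.79  -0.043]
41.075 pos [0.4657 0.1102 0.1032] rot [ 3.104 -0.111  1.411] F [ 0.9   0.15 -2.1 ] T [-0.002  0.148  0.232] op 0.013 q [0.008 0.414 1.905 0.147 0.773 0.066]
```

```bash
python3 -m creep '[0,0,0,-0.0006,-0.1]'>/dev/null;python3 -c "
from h import *
s=st()";python3 -m creep '[0,0,0,-0.0005,-0.1]'>/dev/null;python3 -c "
from h import *
s=st()";python3 -m creep '[0,0,0,-0.0005,-0.06]'>/dev/null;python3 -c "
from h import *
s=st()"
```

```text
41.2 pos [0.4656 0.1103 0.1027] rot [ 3.104 -0.111  1.308] F [-0.69  0.58 -0.67] T [0.075 0.218 0.195] op 0.013 q [0.012 0.411 1.912 0.14  0.757 0.178]
41.325 pos [0.4655 0.1104 0.1022] rot [ 3.104 -0.111  1.205] F [0.14 0.14 0.53] T [0.082 0.251 0.175] op 0.0133 q [0.017 0.408 1.919 0.131 0.743 0.291]
41.45 pos [0.4654 0.1105 0.1019] rot [ 3.104 -0.111  1.143] F [ 0.27 -0.04  2.24] T [-0.012  0.309  0.193] op 0.0132 q [0.021 0.407 1.923 0.125 0.734 0.361]
```

```bash
python3 -m creep '[0,0,0,-0.0003,-0.05]'>/dev/null;python3 -c "
from h import *
s=st()";python3 -m creep '[0,0,0,-0.0003,-0.05]'>/dev/null;python3 -c "
from h import *
s=st()"
```

```text
41.575 pos [0.4654 0.1105 0.1018] rot [ 3.104 -0.111  1.092] F [-0.46  0.66  0.33] T [0.013 0.244 0.319] op 0.0131 q [0.024 0.405 1.925 0.119 0.728 0.419]
41.7 pos [0.4653 0.1106 0.1016] rot [ 3.104 -0.11   1.041] F [-0.12  0.54 -0.36] T [0.017 0.223 0.319] op 0.0132 q [0.027 0.404 1.928 0.112 0.722 0.477]
```

```bash
python3 -m creep '[0,0,0,-0.0001,-0.02]'>/dev/null;python3 -c "
from h import *
s=st()"; python3 -m creep '[0,0,0,0,0,0.3,0,0,0,0, 0.5,0,0,0,0,0.5,0,0,0.06,-0.18,0.5,0,0.0,0.06,-0.18,0.5,0,0,0.04,-0.18,0.5,-0.01,0,0.0,-0.18,0.5,0,0,0,-0.18,0.5,0,0,0,-0.18,0.5,0,0,0,-0.15,0.5,0,0,0,0]' 12;python3 - <<'E'
from h import *
import pickle
s=st();c=read_camera("wrist");save(c,"pics/x1.png");pickle.dump(c,open("n1.pkl","wb"))
E
python3 -m creep '[0.5,0.0,0.055,0.0,0,0.5,0,0.055,0,0,0.5,0,0,0,0,0.5,0,0,0,0]';python3 - <<'E'
from h import *
import pickle
s=st();c=read_camera("wrist");save(c,"pics/x2.png");pickle.dump(c,open("n2.pkl","wb"))
E
```

```text
41.825 pos [0.4653 0.1106 0.1015] rot [ 3.104 -0.11   1.021] F [ 0.29 -0.76 -1.24] T [-0.005  0.171  0.296] op 0.0132 q [0.028 0.404 1.929 0.109 0.72  0.501]
time: 43.2
tool_pos: [0.4544, 0.1101, 0.2678]
tool_rot: [3.11, -0.116, -0.248]
contact_force: [0.4, -0.6, -1.3]
opening: 0.0462
43.2 pos [0.4544 0.1101 0.2678] rot [ 3.11  -0.116 -0.248] F [ 0.36 -0.58 -1.27] T [ 0.055  0.082 -0.017] op 0.0462 q [ 0.118  0.178  1.709 -0.077  1.159  1.967]
time: 43.75
tool_pos: [0.4546, 0.2216, 0.2677]
tool_rot: [3.11, -0.116, -0.238]
contact_force: [-0.3, -0.2, -0.5]
opening: 0.0461
43.75 pos [0.4546 0.2216 0.2677] rot [ 3.11  -0.116 -0.238] F [-0.28 -0.22 -0.53] T [ 0.007  0.09  -0.017] op 0.0461 q [ 0.355  0.26   1.602 -0.098  1.203  2.197]
```

View pics/x1.png

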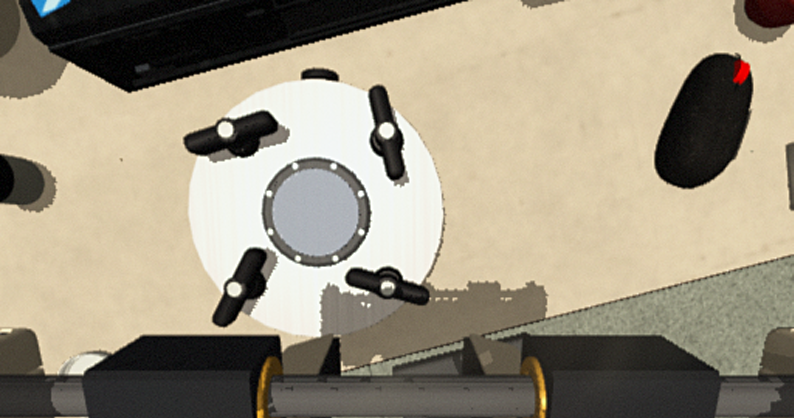

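View pics/x2.png

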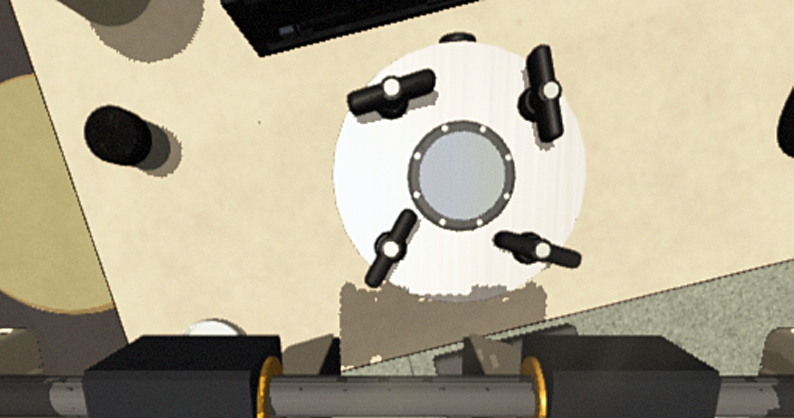

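```bash
python3 - <<'E'
from tri import *
c1=pickle.load(open("n1.pkl","rb"));c2=pickle.load(open("n2.pkl","rb"))
o=run(c1,dict(A=(227,130),B=(386,132),C=(388,286),D=(234,288)),c2,dict(A=(391,87),B=(551,90),C=(543,250),D=(390,249)))
g=lambda u,v,z:onz(c1,(u+.5)/1.55-.5,(v+.5)/1.55-.5,z)
for n,p,q,z in (("A",(271,119),(190,144),.09),("B",(377,93),(398,173),.09),("C",(351,274),(424,297),.09),("D",(260,255),(218,320),.09)):
    a=g(*p,z)-g(*q,z);print(n,np.arctan2(a[1],a[0])%np.pi,np.linalg.norm(a))
E
```

```text
A [596.7 187.8  96.3] gap 0.0 areas (np.float64(88.3611111111111), np.float64(10.333333333333334), np.float64(11.0)) (np.float64(90.58333333333333), np.float64(10.333333333333334), np.float64(11.166666666666666))
B [570.5  85.   96.6] gap 0.0 areas (np.float64(87.02777777777777), np.float64(10.666666666666666), np.float64(11.0)) (np.float64(84.11111111111111), np.float64(9.833333333333334), np.float64(10.833333333333334))
C [468.6 110.8  94.9] gap 2.0 areas (np.float64(42.02777777777778), np.float64(9.166666666666666), np.float64(6.666666666666667)) (np.float64(73.69444444444444), np.float64(9.333333333333334), np.float64(9.833333333333334))
D [494. 214.  96.] gap 0.1 areas (np.float64(75.91666666666667), np.float64(10.0), np.float64(9.833333333333334)) (np.float64(82.08333333333333), np.float64(10.333333333333334), np.float64(10.166666666666666))
A 1.6125852069907594 0.057189012434961176
B 0.011235081630204894 0.054135074866919645
C 1.0078132632049455 0.05453859690955083
D 2.2893007414242925 0.05587691621597742
```

```bash
python3 -m creep '[0.5,0.013,-0.004,-0.03,-0.16,0.5,0.014,-0.005,-0.04,-0.16,0.5,0.014,-0.003,-0.04,-0.16,0.5,0,0,0,0]' 12;python3 -c "
from h import *
s=st()"
```

```text
time: 44.3
tool_pos: [0.4977, 0.2044, 0.1568]
tool_rot: [3.112, -0.119, -0.735]
contact_force: [-0.5, 1.0, 0.1]
opening: 0.0462
44.3 pos [0.4977 0.2044 0.1568] rot [ 3.112 -0.119 -0.735] F [-0.53  0.95  0.09] T [ 0.203  0.083 -0.039] op 0.0462 q [ 0.312  0.453  1.643 -0.139  1.017  2.691]
```

```bash
python3 -m creep '[0.5,-0.002,0.008,-0.035,0,0.5,0,0,-0.018,0,0.5,0,0,0,0,0.5,0,0,0,0]' 12;python3 -c "
from h import *
s=st();c=read_camera('wrist');save(c,'pics/y.png')"
```

```text
time: 44.8
tool_pos: [0.4982, 0.211, 0.1097]
tool_rot: [3.119, -0.124, -0.727]
contact_force: [-0.1, 0.1, 0.8]
opening: 0.0459
44.8 pos [0.4982 0.211  0.1097] rot [ 3.119 -0.124 -0.727] F [-0.11  0.08  0.85] T [ 0.131  0.119 -0.025] op 0.0459 q [ 0.323  0.515  1.691 -0.152  0.899  2.715]
```

View pics/y.png

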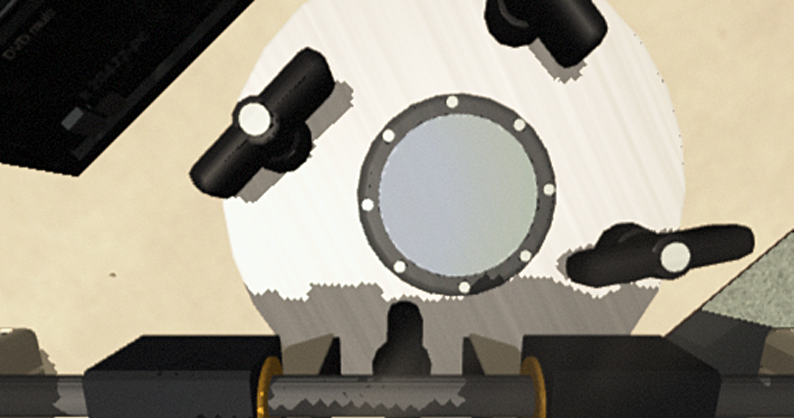

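```bash
python3 -m creep '[0.5,-0.002,0.001,-0.009,0.0,0.2,0,0,0,0,0,0,0,0,0,0,0,0,0,0,0,0,0,0,0]' 20;python3 -c "
from h import *
s=st()"; python3 -m creep '[0,0,0,0,-0.02]'>/dev/null;python3 -c "
from h import *
s=st()"; python3 -m creep '[0,0,0,0,0]'>/dev/null;python3 -c "
from h import *
s=st()"
```

```text
time: 45.48
tool_pos: [0.4963, 0.2116, 0.1022]
tool_rot: [3.12, -0.125, -0.726]
contact_force: [-2.8, -1.2, 3.1]
opening: 0.0128
45.475 pos [0.4963 0.2116 0.1022] rot [ 3.12  -0.125 -0.726] F [-2.8  -1.18  3.07] T [-0.048  0.289 -0.115] op 0.0128 q [ 0.326  0.523  1.704 -0.156  0.878  2.722]
45.6 pos [0.4963 0.2116 0.1023] rot [ 3.12  -0.125 -0.747] F [ 0.52  0.87 -0.47] T [0.413 0.102 0.249] op 0.013 q [ 0.327  0.524  1.701 -0.156  0.881  2.743]
45.725 pos [0.4963 0.2116 0.1023] rot [ 3.12  -0.125 -0.747] F [-0.39 -0.86  0.81] T [0.124 0.148 0.25 ] op 0.0129 q [ 0.327  0.524  1.701 -0.157  0.881  2.743]
```

```bash
python3 -m creep '[0,0,0,0,-0.02]'>/dev/null;python3 -c "
from h import *
s=st()"; python3 -m creep '[0,0,0,0,-0.01]'>/dev/null;python3 -c "
from h import *
s=st()"
```

```text
45.85 pos [0.4963 0.2116 0.1023] rot [ 3.119 -0.125 -0.768] F [-0.31 -0.72 -0.31] T [0.049 0.139 0.273] op 0.0132 q [ 0.327  0.525  1.699 -0.157  0.885  2.765]
45.975 pos [0.4963 0.2116 0.1023] rot [ 3.119 -0.126 -0.778] F [-0.62 -1.98 -0.34] T [0.074 0.16  0.274] op 0.0129 q [ 0.328  0.526  1.698 -0.158  0.887  2.776]
```

```bash
python3 -m creep '[0,0,0,0,0.06]'>/dev/null;python3 -c "
from h import *
s=st()"; python3 -m creep '[0,0,0,0,0.06]'>/dev/null;python3 -c "
from h import *
s=st()"; python3 -m creep '[0,0,0,0,0.04]'>/dev/null;python3 -c "
from h import *
s=st()"
```

```text
46.1 pos [0.4963 0.2116 0.1023] rot [ 3.119 -0.125 -0.718] F [-1.46 -0.16  3.31] T [ 0.025  0.169 -0.13 ] op 0.0129 q [ 0.326  0.523  1.704 -0.156  0.877  2.714]
46.225 pos [0.4965 0.2118 0.1025] rot [ 3.12  -0.125 -0.657] F [-1.03 -0.51  2.98] T [ 0.118  0.205 -0.119] op 0.0129 q [ 0.325  0.519  1.71  -0.153  0.866  2.65 ]
46.35 pos [0.4965 0.212  0.1027] rot [ 3.121 -0.125 -0.617] F [-1.35 -0.14  1.63] T [ 0.018  0.215 -0.135] op 0.0131 q [ 0.323  0.517  1.714 -0.15   0.859  2.608]
```

```bash
python3 -m creep '[0,0,0,0,-0.1]'>/dev/null;python3 -c "
from h import *
s=st()"; python3 -m creep '[0,0,0,0,-0.06]'>/dev/null;python3 -c "
from h import *
s=st()"; python3 -m creep '[0,0,0,0,-0.04]'>/dev/null;python3 -c "
from h import *
s=st()"
```

```text
46.475 pos [0.4964 0.2118 0.1026] rot [ 3.12  -0.125 -0.719] F [-0.16 -3.38 -2.91] T [-0.039  0.096  0.272] op 0.0129 q [ 0.326  0.522  1.704 -0.155  0.876  2.714]
46.6 pos [0.4962 0.2116 0.1023] rot [ 3.12  -0.125 -0.782] F [-1.02 -2.65 -1.45] T [-0.017  0.056  0.351] op 0.0129 q [ 0.327  0.526  1.698 -0.157  0.887  2.779]
46.725 pos [0.4962 0.2114 0.1021] rot [ 3.119 -0.125 -0.823] F [-1.36 -2.98  1.59] T [-0.015  0.117  0.331] op 0.0132 q [ 0.328  0.529  1.694 -0.159  0.895  2.822]
```

```bash
python3 -m creep '[0,0,0,0,0,0.3,0,0,0,0,0.5,0,0,0,0,0.5,0,0,0.06,0,0.5,0.025,-0.042,0.01,0.187,0.5,0.025,-0.042,0,0.187,0.5,0.024,-0.042,0,0.187,0.5,0,0,0,0.187,0.5,0,0,0,0]' 12;python3 - <<'E'
from h import *
s=st();c=read_camera("wrist");save(c,"pics/z.png")
E
```

```text
time: 47.85
tool_pos: [0.5693, 0.0904, 0.1742]
tool_rot: [3.12, -0.129, -0.107]
contact_force: [-0.2, 0.1, 0.1]
opening: 0.0456
47.85 pos [0.5693 0.0904 0.1742] rot [ 3.12  -0.129 -0.107] F [-0.15  0.09  0.11] T [ 0.076  0.143 -0.014] op 0.0456 q [ 0.045  0.449  1.595 -0.049  0.974  1.749]
```

View pics/z.png

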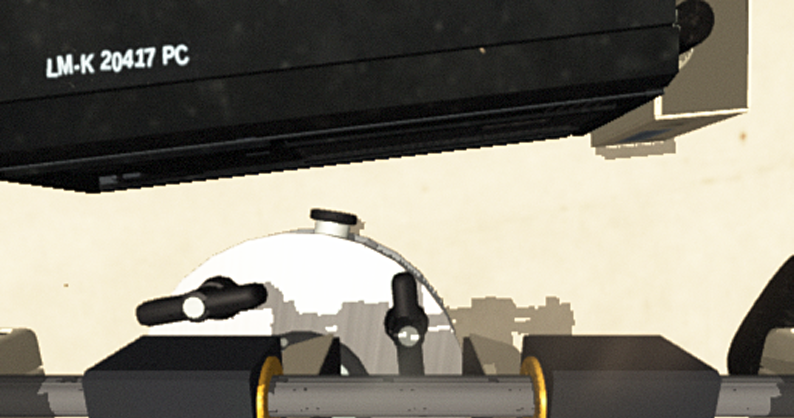

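```bash
python3 - <<'E'
from h import *
c=read_camera("wrist")
g=lambda u,v,z:onz(c,(u+.5)/1.55-.5,(v+.5)/1.55-.5,z)
a=g(403,278,.094)-g(410,368,.094);print(np.arctan2(a[1],a[0]),np.linalg.norm(a),g(408,337,.0965))
E
python3 -m creep '[0.5,0.0,-0.004,-0.035,0.03,0.5,-0.001,0,-0.025,0,0.5,0,0,-0.006,0,0.5,0,0,0,0]' 12;python3 -c "
from h import *
s=st()"
```

```text
-0.032784320306664706 0.0459476137379449 [0.5699622 0.0853679 0.0965   ]
time: 48.45
tool_pos: [0.5685, 0.0901, 0.108]
tool_rot: [3.121, -0.132, -0.083]
contact_force: [-0.8, -0.5, 0.2]
opening: 0.0457
48.45 pos [0.5685 0.0901 0.108 ] rot [ 3.121 -0.132 -0.083] F [-0.78 -0.45  0.2 ] T [ 0.049  0.089 -0.006] op 0.0457 q [ 0.043  0.529  1.673 -0.051  0.812  1.731]
```

```bash
python3 -m creep '[0.5,0.002,-0.004,-0.008,0.02,0.5,0,0,0,0,0.2,0,0,0,0,0,0,0,0,0,0,0,0,0,0,0,0,0,0,0]' 20;python3 -c "
from h import *
s=st()"; python3 -m creep '[0,0,0,0,-0.03]'>/dev/null;python3 -c "
from h import *
s=st()"; python3 -m creep '[0,0,0,0,-0.02]'>/dev/null;python3 -c "
from h import *
s=st()"
```

```text
time: 49.2
tool_pos: [0.5722, 0.0856, 0.1023]
tool_rot: [3.12, -0.137, -0.062]
contact_force: [-1.0, -0.7, -0.5]
opening: 0.0135
49.2 pos [0.5722 0.0856 0.1023] rot [ 3.12  -0.137 -0.062] F [-0.99 -0.73 -0.53] T [0.204 0.165 0.268] op 0.0135 q [ 0.034  0.539  1.675 -0.048  0.794  1.699]
49.325 pos [0.5722 0.0856 0.1023] rot [ 3.12  -0.137 -0.093] F [ 0.68  1.1  -1.28] T [0.407 0.035 0.34 ] op 0.0132 q [ 0.036  0.539  1.674 -0.054  0.796  1.736]
49.45 pos [0.5722 0.0856 0.1022] rot [ 3.12  -0.137 -0.115] F [ 0.85 -1.8  -0.87] T [0.047 0.036 0.341] op 0.0136 q [ 0.037  0.54   1.673 -0.058  0.797  1.762]
```

```bash
python3 -m creep '[0,0,0,0,0,0.3,0,0,0,0,0.5,0,0,0,0,0.5,0,0,0.06,0,0.5,-0.04,0.01,0.06,-0.1,0.5,-0.045,0.01,0.05,-0.04,0.5,-0.03,0,0.0,0,0.5,0,0,0,0,0.5,0,0,0,0]' 12;python3 - <<'E'
from h import *
import pickle
s=st();c=read_camera("wrist");save(c,"pics/aa1.png");pickle.dump(c,open("n1.pkl","wb"))
E
python3 -m creep '[0.5,0.0,0.055,0.0,0,0.5,0,0.055,0,0,0.5,0,0,0,0,0.5,0,0,0,0]';python3 - <<'E'
from h import *
import pickle
s=st();c=read_camera("wrist");save(c,"pics/aa2.png");pickle.dump(c,open("n2.pkl","wb"))
E
```

```text
time: 50.58
tool_pos: [0.4634, 0.1046, 0.2654]
tool_rot: [3.125, -0.138, -0.262]
contact_force: [0.2, -0.4, -0.3]
opening: 0.0461
50.575 pos [0.4634 0.1046 0.2654] rot [ 3.125 -0.138 -0.262] F [ 0.24 -0.44 -0.26] T [0.058 0.134 0.012] op 0.0461 q [ 0.101  0.18   1.716 -0.072  1.124  1.962]
time: 51.12
tool_pos: [0.4663, 0.2164, 0.262]
tool_rot: [3.122, -0.134, -0.266]
contact_force: [0.8, -0.1, -0.4]
opening: 0.0461
51.125 pos [0.4663 0.2164 0.262 ] rot [ 3.122 -0.134 -0.266] F [ 0.78 -0.07 -0.39] T [0.012 0.073 0.029] op 0.0461 q [ 0.338  0.269  1.607 -0.1    1.168  2.211]
```

View pics/aa1.png

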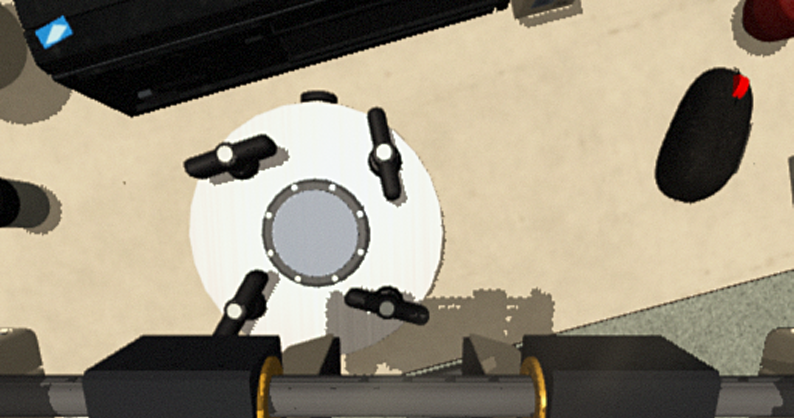

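View pics/aa2.png

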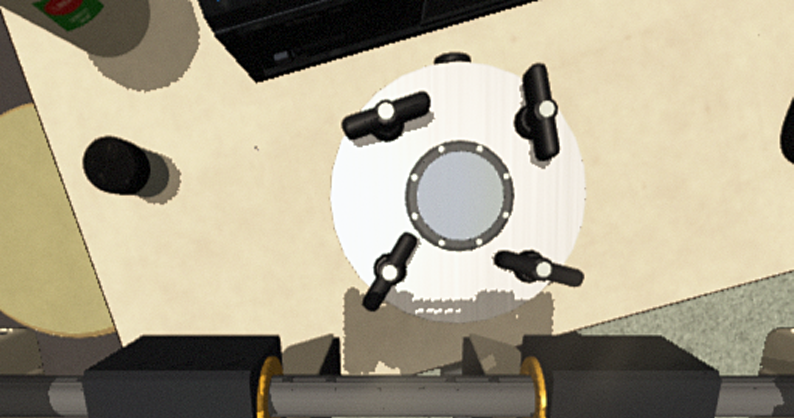

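```bash
python3 - <<'E'
from tri import *
c1=pickle.load(open("n1.pkl","rb"));c2=pickle.load(open("n2.pkl","rb"))
o=run(c1,dict(A=(225,153),B=(383,152),C=(387,308),D=(234,311)),c2,dict(A=(386,110),B=(546,108),C=(543,269),D=(390,272)))
E
```

```text
A [596.8 187.8  96.1] gap 0.0 areas (np.float64(85.33333333333333), np.float64(10.166666666666666), np.float64(10.833333333333334)) (np.float64(91.8888888888889), np.float64(10.5), np.float64(11.333333333333334))
B [570.6  85.   96.3] gap 0.0 areas (np.float64(87.30555555555556), np.float64(10.333333333333334), np.float64(10.666666666666666)) (np.float64(84.69444444444444), np.float64(10.166666666666666), np.float64(10.833333333333334))
C [467.8 111.2  96.3] gap 0.0 areas (np.float64(66.66666666666667), np.float64(9.166666666666666), np.float64(9.0)) (np.float64(75.61111111111111), np.float64(9.666666666666666), np.float64(9.833333333333334))
D [494.  214.   95.7] gap 0.1 areas (np.float64(73.88888888888889), np.float64(9.666666666666666), np.float64(9.833333333333334)) (np.float64(82.05555555555556), np.float64(10.333333333333334), np.float64(10.166666666666666))
```

```bash
python3 - <<'E'
from h import *
from cell import workorder
c=read_camera("scene"); cv2.imwrite("pics/final_scene.png",c["image"][:,:,::-1])
s=st(); print(workorder.hand_in())
E
```

```text
51.225 pos [0.4663 0.2158 0.2623] rot [ 3.122 -0.134 -0.267] F [-0.31 -0.28 -0.43] T [0.117 0.084 0.029] op 0.0461 q [ 0.337  0.268  1.607 -0.1    1.168  2.211]
the job is handed in; nothing more can be done
None
```

View pics/final_scene.png

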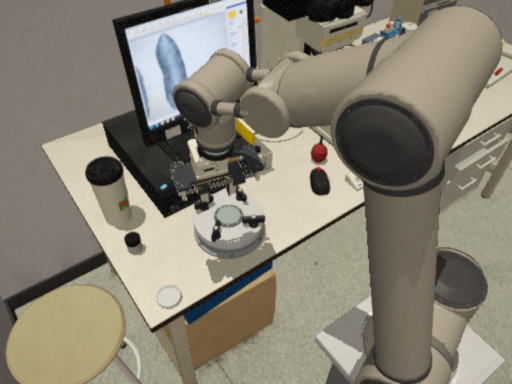

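I handed the job in at 51.2 s with all four knobs tightened and the gripper about 150 mm above them, touching nothing. In the last scene picture the bystanders I could make out look to be where they started. I don't know the verdict, since none is reported.

**Order:** I ran the two high knobs down until they pressed the lid about 1 mm. That lowered the lid away from the other pair, so I brought those two back down level with them. Then I tightened crosswise: one of that second pair, the one opposite, then the other two. Last, I went back to each of the first two to check it.

**Torque:** the last turning torques were about 0.30–0.36 N m, against about 0.195 N m running free. That is roughly 17–25 N on the lid per knob, inside the snug range, but single readings scattered by about 0.03 N m.

**Height:** camera measurements put the four knob tops within 0.6 mm of each other, at 95.7 to 96.3 mm.

**Checks that disagreed:**
- **First knob, first pass:** its torque was ambiguous and it may not have been fully snug before I tightened the one opposite.
- **First knob, recheck:** I found it at only about 13 N, so I backed it off slightly and tightened it again. By torque it is now at about 24 N. By height it is 0.4–0.6 mm lower than the others, which suggests nearer 28 N.
- **Last two knobs:** I checked their torque only while tightening and did not go back to them.
- **Tool tilt:** the gripper gradually tilted about 8° over the job, which the moves could not correct.

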